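Load the paint carousel and index it to the third click

ROBOT

A 7-joint arm with a two-finger parallel gripper is mounted at the origin on the work surface. World frame = base frame: x ahead of the robot, y to its left, z up, the work surface at z = 0. Lengths are in m, angles in rad, forces in N, time in s.
With the tool pointing down it reaches from about 0.35 to 0.9 m from the base axis. Payload 8.1 kg.
Tool frame: the origin (TCP) lies at the very end of the fingers, on their centre line; the grasp point (between the pads) lies ctrl.tcp_to_grasp behind it (ctrl.tcp_to_grasp is the distance from the TCP to the grasp point, in m); z points along the fingers, y is the direction in which the jaws open and shut (so a half turn about z gives the same grasp; the last joint's range is limited). The gripper opens to 92 mm and grips with 3 to 60 N. Pads are 19 mm wide; open, the fingers measure 130 mm over their backs; the gripper's body (75 mm by 190 mm) begins 47 mm behind the grasp point.
Start: joints at [1.143, 0.434, 0.025, 1.573, -0.012, 1.134, -0.075], TCP at [0.199, -0.592, 0.227] pointing down, gripper open.
Joint ranges: [-2.62, 2.62], [-0.44, 2.09], [-1.27, 1.32], [0.08, 2.57], [-1.32, 4.46], [0.12, 2], [-2.74, 2.74]. Speed limits (rad/s): [2.22, 2.22, 3.01, 3.01, 3.14, 3.14, 3.14].

INTERFACE

Orientations are given as a 3x3 rotation matrix whose columns are the frame's x, y, z axes.
In Python, from cell import ctrl gives the robot as it stands. The module is installed in compiled form; this text tells all that it offers.
- The arm moves only by the shell command python3 -m crank 'ROWS' [FORCE]. ROWS is JSON, a list of rows, each a list of 7 numbers: the shift along the world's x, y, z in cm, then the turn, a rotation vector about the world's x, y, z in rad, then the closure, from 0 (fully open) to 1 (shut). A call has 1 to 12 rows; each row shifts and turns the pose as measured when the row begins; what a row does not reach is not made up. A row lasts 1/12 s, in which the tool goes at most 41.7 mm and 7.16 degrees, less where a joint would pass 70% of its speed; a pose out of reach is approached as far as the arm can. A call is refused whole if a number of a shift passes 4.17 or a number of a turn 0.125, either way. A call with a gripper value outside its range is refused whole. The fingers move at their own pace and stop on an object; FORCE is the grip in N (left out, the last holds). Time passes only in rows, so rows that do not move let the fingers close. It gives the time, the measured TCP pose, the force and the opening at its end, in the units of the state.
- ctrl.sense(): the state, without advancing time (a new reading comes with each control period).
- ctrl.read_camera(name): name is "scene" or "top" or "wrist"; returns a dict with "frame" (480x640x3 uint8, blue, green, red), "fov_y" (degrees; the focal length in pixels is half the picture's height over the tangent of half this angle, whatever the lens; pixels are square), "cx", "cy" (the principal point, pixels), "world_to_cam" (4x4, takes a point from world to camera coordinates). Camera axes: x right, y down, z forward; pixel columns grow to the right and rows downward; lengths in m; the calibration is good to about 2 mm. The wrist camera is an equidistant fisheye: a pixel r from the principal point sees the ray r / f radians off the axis. A picture is of the moment at which its call begins. There is no depth.
- ctrl.finish_job(): hands the job in, once; it reports no verdict.
The state is a dict: "time_s": time; "q": joint angles; "qd": joint speeds; "joint_torque": joint torques, N m; "tcp_pos": TCP position; "eef_rot": TCP orientation; "contact_force": force on the tool from outside, world axes, zero at the start; "wrist_torque": the same for the moment, N m; "opening": finger opening in m.
Only numpy, scipy, OpenCV 4.12 (cv2) and the standard library are available. Lean on these libraries where they do the work, as an engineer would, in place of code of your own. Each camera call takes 0.05 s, during which the arm holds its last target.

TASK

Stand the two loose capped paint pots in the two empty cups of the round carousel, the wide pot in the wide cup and the narrow pot in the narrow one, each right down on the cup's floor, leaving the carousel at its home stop. Then take the knob in the middle with the gripper and turn it clockwise (seen from above), feeling the clicks, to the third click and not beyond; finish there still gripping the knob, holding the carousel steady, and do not let go. Leave the other things on the desk where they are.

Things in the scene. Friction and masses are not known exactly. Their poses are not given: they have to be found in the camera images.
- pot_wide_mid (a point): Centre (half-way up, on the axis) of the loose wide pot: upright white cylinder with a black lid of the same diameter, 32 mm across, 64 mm tall, 40-85 g, standing on the desk; z along its axis, up. Once in its cup the upper 40 mm stands free.
- pot_narrow_mid (a point): Centre (half-way up, on the axis) of the loose narrow pot: the same, but 24 mm across; 64 mm tall, 28-56 g.
- pocket_wide (a point): Centre of the inner floor of the empty wide cup: bore 35 mm, flaring to 39 mm at the mouth, 24 mm deep from mouth to floor; its rim is 46 mm and its floor 22 mm above the desk, 80 mm from the carousel's axis. It turns with the carousel; z up. A seated pot has its centre 32 mm above this point.
- pocket_narrow (a point): Centre of the inner floor of the empty narrow cup: bore 27 mm, flaring to 31 mm at the mouth; otherwise as the wide cup. The two empty cups lie 144 degrees apart; the other three of the five evenly spaced cups hold pots that cannot be taken out (tops 86 mm above the desk).
- knob_grip (a point): Point on the carousel's vertical axis in the middle of the knob, 114 mm above the desk. The black knob is an upright bar 44 mm long (this point's x axis), 14 mm thick (its y), from 98 to 126 mm above the desk, on a 44 mm round collar reaching down to 86 mm. Take its 14 mm thickness from above. When setting down pots, close the fingers across the line from axis to cup, so that a wide gripper clears it.
- carousel: The turning part: plate, cups and knob in one piece; origin on the axis, 12 mm above the desk; x along the knob's bar, z up. The aluminium plate, 224 mm across, its top 18 mm above the desk, shows its angle: black ticks on its rim pass a steel pointer on the foot's near side; the long tick is home, the four short ones are the clicks.
- index (a joint): Angle of plate, cups and knob together, rad; 0 is the home stop, growing clockwise seen from above. Clicks lie every 24 degrees (0.419 rad): 0.419, 0.838, third 1.257, fourth 1.676; end stops just behind home and after the fourth. Drawn into the nearest click with up to 0.066 N m, against 0.012 N m of friction and some damping. It may begin up to 0.1 rad off home and drops back by itself.
- tape: Bystander: cardboard tape roll lying flat, 68 mm across, 20 mm high; origin at the centre of its underside. Leave it alone.
- eraser: Bystander: white eraser 45 x 20 x 12 mm; origin at the centre of its underside. Leave it alone.
- marker: Bystander: grey and black capped marker 130 mm long, 16 mm thick, lying; origin at the centre of its underside. Leave it alone.
- sharpener: Bystander: steel sharpener block 30 x 25 x 20 mm; origin at the centre of its underside. Leave it alone.
- bottle: Bystander: white bottle with a black cap, 56 mm across, 150 mm tall, standing; origin at the centre of its underside. Leave it alone.
- mug: Bystander: white mug, 76 mm across, 85 mm tall; origin at the centre of its underside. Leave it alone.
- pot_wide: The wide pot; origin at the centre of its underside.
- pot_narrow: The narrow pot; origin at the centre of its underside.
Things that resemble listed ones, but are neither listed nor needed, are in the scene too. What is shaped like the pot_narrow but pink, turquoise or yellow is not meant.

How it is judged:
On the way, in this order (a step that is already met when the one before it is completed fails the run):
1. both pots stand on the floors of their own cups, let go, with the carousel still at home (horizontal distance between pot_wide_mid and pocket_wide below 0.005 m and z of pot_wide_mid in the frame of pocket_wide between 0.028 and 0.036 m and angle between each of pot_wide_mid, pot_narrow_mid's own z axis and vertical below 0.12 rad and horizontal distance between pot_narrow_mid and pocket_narrow below 0.005 m and z of pot_narrow_mid in the frame of pocket_narrow between 0.028 and 0.036 m and value of joint index below 0.2 rad and contact force between the fingers and pot_wide below 0.3 N and contact force between the fingers and pot_narrow below 0.3 N), for 0.2 s.
2. the gripped knob stands at the third click (value of joint index between 1.1366 and 1.3766 rad and contact force between the fingers and carousel above 1.5 N and distance between the grasp point and knob_grip below 0.03 m), for 0.2 s.
At the end, for the whole second after the job is handed in: Both pots seated in their own cups (within 5 mm of the cup's axis, on its floor within 4 mm, upright within 0.12 rad); the carousel still and at the third click (1.257 rad within 0.12), the fingers gripping the knob (over 1.5 N, grasp within 30 mm of its middle) (all of step 2 and horizontal distance between pot_wide_mid and pocket_wide below 0.005 m and z of pot_wide_mid in the frame of pocket_wide between 0.028 and 0.036 m and angle between each of pot_wide_mid, pot_narrow_mid's own z axis and vertical below 0.12 rad and horizontal distance between pot_narrow_mid and pocket_narrow below 0.005 m and z of pot_narrow_mid in the frame of pocket_narrow between 0.028 and 0.036 m and velocity of joint index between -0.1 and 0.1 rad/s); the arm keeps its last pose, push and grip.
It fails at once if the carousel is turned beyond the third click, half-way to the fourth (value of joint index above 1.466 rad).
It fails at once if a bystander is moved by more than 30 mm (distance of any of tape, eraser, marker, sharpener, bottle, mug from where it was at the start of the episode above 0.03 m).
It also fails if it takes over 72 s, if anything falls off the work surface, if the arm or the gripper's body presses on something with over 40 N, if the wrist force passes 120 N, or if a joint passes its speed limit or range.

## Working session

There is one attempt and no reset: what is moved stays moved. The work goes in short steps, Python scripts to look and compute and a shell command to move; the robot and the scene stay as the last step left them, time stands still between calls to the robot, and variables do not carry over. Pictures are saved under pics/ and viewed, and the job is handed in when it is done.

```bash
mkdir -p pics; ls
cat > h.py <<'E'
import numpy as np, cv2
from cell import ctrl
def cam(n):
    d=ctrl.read_camera(n); d['W']=np.array(d['world_to_cam']); d['f']=240/np.tan(np.radians(d['fov_y'])/2); d['n']=n; return d
def ray(d,u,v):
    x=(u-d['cx'])/d['f'];y=(v-d['cy'])/d['f']
    if d['n']=='wrist':
        r=np.hypot(x,y); s=np.sin(r)/r if r>1e-9 else 1; c=np.array([x*s,y*s,np.cos(r)])
    else: c=np.array([x,y,1.])
    R=d['W'][:3,:3];t=d['W'][:3,3]
    return -R.T@t, R.T@c
def onplane(d,u,v,z):
    o,k=ray(d,u,v); return o+k*(z-o[2])/k[2]
def proj(d,p):
    c=d['W'][:3,:3]@np.array(p)+d['W'][:3,3]
    if d['n']=='wrist':
        h=np.hypot(c[0],c[1]);th=np.arctan2(h,c[2]); return np.array([d['cx']+d['f']*th*c[0]/h,d['cy']+d['f']*th*c[1]/h])
    return np.array([d['cx']+d['f']*c[0]/c[2],d['cy']+d['f']*c[1]/c[2]])
E
python3 - <<'E'
from h import *
s=ctrl.sense(); print({k:np.round(v,3).tolist() for k,v in s.items()}, ctrl.tcp_to_grasp)
for n in ['scene','top','wrist']:
    d=cam(n); cv2.imwrite(f'pics/{n}0.png',d['frame']); print(n,d['f'],d['cx'],d['cy'],np.round(ray(d,d['cx'],d['cy']),3).tolist())
E
```

```text
pics
{'time_s': 0.0, 'q': [1.143, 0.435, 0.025, 1.574, -0.012, 1.134, -0.075], 'qd': [0.001, 0.0, 0.001, -0.0, 0.001, 0.001, 0.001], 'joint_torque': [-0.002, -66.785, 0.984, -31.447, -0.061, 0.043, 0.0], 'tcp_pos': [0.199, -0.592, 0.226], 'eef_rot': [[0.948, 0.319, -0.001], [0.319, -0.948, 0.001], [-0.0, -0.002, -1.0]], 'contact_force': [-0.422, -0.456, 0.758], 'wrist_torque': [0.03, -0.012, -0.007], 'opening': 0.092} 0.0188
scene 531.363749603164 321.28119711806437 247.296006132952 [[1.296, -0.502, 0.837], [-0.652, 0.394, -0.648]]
top 547.0193209006401 325.501985473446 242.1723695361952 [[0.468, -0.06, 1.519], [0.061, 0.005, -0.998]]
wrist 371.64829954431775 316.3397996457487 235.9278274324735 [[0.268, -0.569, 0.384], [-0.256, -0.085, -0.963]]
```

View pics/scene0.png

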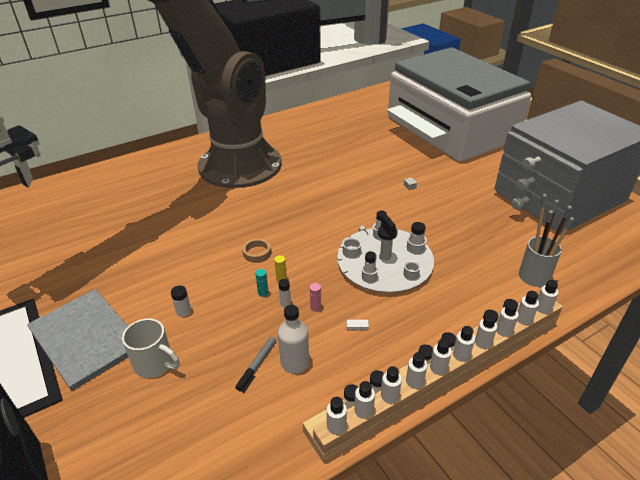

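View pics/top0.png

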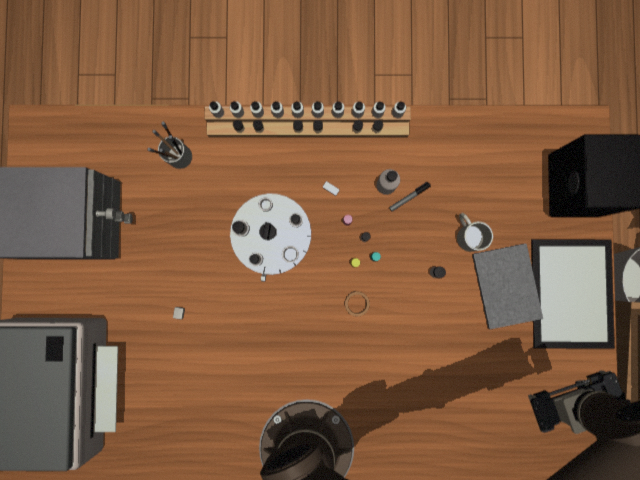

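View pics/wrist0.png

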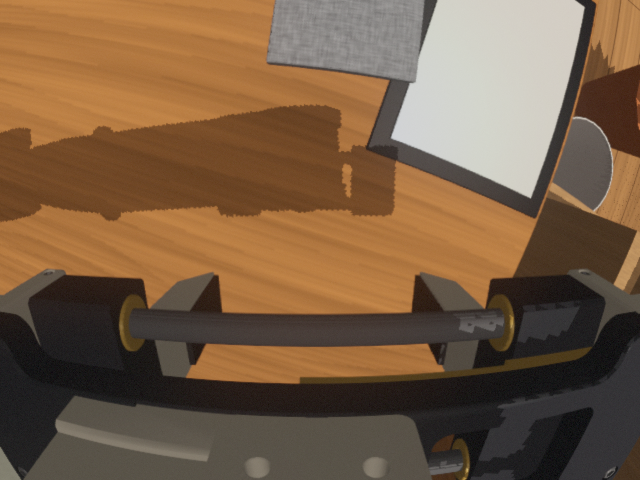

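Candidates: black-lidded pots at top (438,272)/scene (181,301), which looks wide, and top (365,237)/scene (285,290), which looks narrow. Look-alikes are pink (347,219), yellow (356,262), turquoise (376,256), three fixed carousel pots (239,228), (296,219), (256,259), the rack row at v≈108 and the bottle (389,180). By description I take the first two. Next I check crops.

Run:
```python
from h import *
t=cv2.imread('pics/top0.png'); s=cv2.imread('pics/scene0.png')
a=cv2.resize(t[180:300,215:335],(400,400),interpolation=cv2.INTER_CUBIC)
b=cv2.resize(t[195:315,335:455],(400,400),interpolation=cv2.INTER_CUBIC)
c=cv2.resize(s[200:300,330:440],None,fx=2,fy=2); 
cv2.imwrite('pics/c1.png',np.hstack([a,b]))
cv2.imwrite('pics/c2.png',cv2.resize(s[195:330,160:440],(800,386),interpolation=cv2.INTER_CUBIC))
```

```text
(no output)
```

View pics/c1.png

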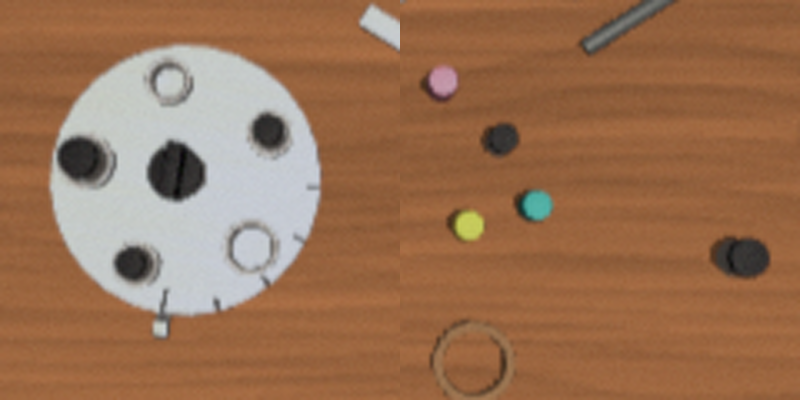

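View pics/c2.png

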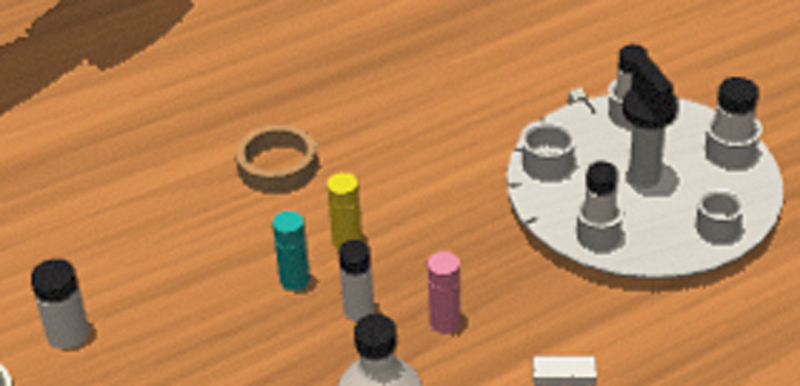

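```bash
cat > m0.py <<'E'
from h import *
for n in ['top','scene']:
    d=cam(n); im=d['frame']; hsv=cv2.cvtColor(im,cv2.COLOR_BGR2HSV)
    if n=='top':
        # plate
        m=((hsv[...,1]<70)&(hsv[...,2]>140)).astype(np.uint8)*255
        m[:, :215]=0;m[:,335:]=0;m[:180]=0;m[290:]=0
        cs=cv2.findContours(m,cv2.RETR_EXTERNAL,cv2.CHAIN_APPROX_NONE)[0]; c=max(cs,key=cv2.contourArea)
        pts=np.array([onplane(d,*p[0],0.018)[:2] for p in c])
        (x,y),r=cv2.minEnclosingCircle((pts*1000).astype(np.float32)); print('plate',x,y,r)
        e=cv2.fitEllipse((pts*1000).astype(np.float32)); print(e)
        bl=(im.max(2)<62).astype(np.uint8)*255
        for nm,(u,v) in dict(wide=(438,272),narrow=(365,237),knob=(268,231)).items():
            w=np.zeros_like(bl); w[v-14:v+14,u-14:u+14]=bl[v-14:v+14,u-14:u+14]
            c=max(cv2.findContours(w,cv2.RETR_EXTERNAL,cv2.CHAIN_APPROX_NONE)[0],key=cv2.contourArea)
            M=cv2.moments(c); print(nm,cv2.contourArea(c),M['m10']/M['m00'],M['m01']/M['m00'],cv2.minEnclosingCircle(c),cv2.boundingRect(c))
    big=cv2.resize(im,None,fx=1,fy=1)
d=cam('top')
for u,v,z,nm in [(438.5,272,.064,'wide'),(365.5,236.8,.064,'narrow'),(215+252*.3,180+247*.3,.046,'pw'),(215+169*.3,180+82*.3,.046,'pn'),(215+177*.3,180+171*.3,.098,'axis'),(347,219,.064,'pink'),(356,262.5,.064,'yel'),(376,256.5,.064,'turq'),(389,180,.1,'bottle')]:
    print(nm,np.round(onplane(d,u,v,z),4))
E
python3 m0.py
```

```text
plate 583.0838012695312 100.32349395751953 112.34235382080078
((584.122314453125, 100.54053497314453), (219.17208862304688, 221.43637084960938), 174.35739135742188)
wide 97.0 437.7182130584192 271.7061855670103 ((437.5, 272.0), 6.800835609436035) (431, 267, 14, 10)
narrow 42.5 364.73725490196074 236.39215686274508 ((364.9166564941406, 236.0833282470703), 4.360595703125) (361, 233, 9, 8)
knob 169.5 267.4110127826942 231.09341199606683 ((267.19354248046875, 230.97579956054688), 8.064724922180176) (260, 223, 16, 17)
wide [ 0.4779 -0.3522  0.064 ]
narrow [ 0.571  -0.1588  0.064 ]
pw [0.525  0.0418 0.046 ]
pn [0.6591 0.1102 0.046 ]
axis [0.5823 0.0973 0.098 ]
pink [ 0.6185 -0.1095  0.064 ]
yel [ 0.5025 -0.1335  0.064 ]
turq [ 0.5186 -0.1866  0.064 ]
bottle [ 0.7175 -0.218   0.1   ]
```

The crop confirms the choice: wide black-lidded pot at crop (60,300), narrow one at (355,280) among the coloured decoys. Carousel axis ≈ (0.583, 0.100), wide cup at about −135° and narrow cup at about 8° from it. I start toward the wide pot, with jaws turning to the tangent of the wide cup (−45°).

```bash
python3 -m crank '[[2.8,2.4,0,0,0,0.1,0],[2.8,2.4,0,0,0,0.1,0],[2.8,2.4,0,0,0,0.1,0.2],[2.8,2.4,0,0,0,0.1,0.3],[2.8,2.4,0,0,0,0.06,0.3],[2.8,2.4,0,0,0,0,0.3],[2.8,2.4,0,0,0,0,0.3],[2.8,2.4,0,0,0,0,0.3],[2,2,0,0,0,0,0.3]]'
```

```text
time_s: 1.05
tcp_pos: [0.4421, -0.3763, 0.2264]
eef_rot: [[0.704, 0.711, -0.003], [0.711, -0.704, -0.006], [-0.006, 0.002, -1.0]]
contact_force: [0.4, 0.4, 0.1]
opening: 0.0646
```

```bash
python3 -m crank '[[3.5,2.4,-2,0,0,0,0.3],[0,0,-3,0,0,0,0.3],[0,0,0,0,0,0,0.3]]'
cat > snap.py <<'E'
from h import *
import sys
n,nm=sys.argv[1:3]
d=cam(n); im=d['frame'].copy()
cv2.imwrite(f'pics/{nm}.png',im)
for a in sys.argv[3:]:
    p=[float(x) for x in a.split(',')]; print(a,np.round(proj(d,p),1))
s=ctrl.sense(); print(np.round(s['tcp_pos'],4),np.round(s['contact_force'],2),round(s['opening'],4))
E
python3 snap.py wrist w1 .478,-.352,.064 .478,-.352,0
```

```text
time_s: 1.3
tcp_pos: [0.4795, -0.3484, 0.1805]
eef_rot: [[0.696, 0.718, 0.004], [0.718, -0.696, -0.005], [-0.001, 0.006, -1.0]]
contact_force: [-1.5, -0.6, -1.1]
opening: 0.064
.478,-.352,.064 [317.2 234.1]
.478,-.352,0 [316.6 215.8]
[ 0.4815 -0.3482  0.1834] [1.43 0.57 1.02] 0.0646
```

View pics/w1.png

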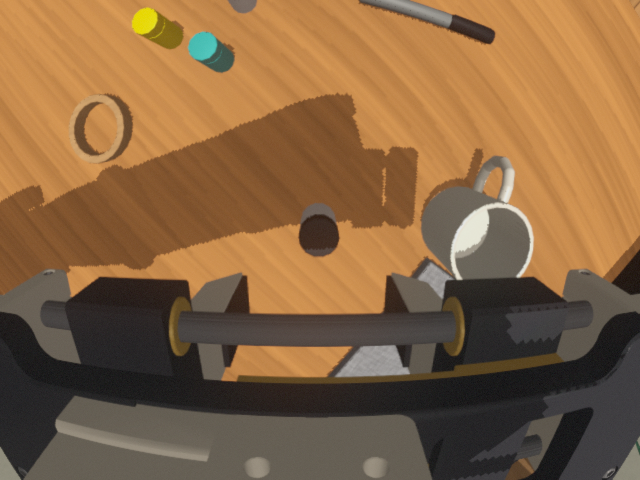

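Lid centre at (319,236), 2 px from prediction; mug rim centre at (492,240). I refine both by casting rays.

```bash
cat > lid.py <<'E'
from h import *
import sys
u,v,z,w=map(float,sys.argv[1:5]); d=cam('wrist'); im=d['frame']; u0,v0,w=int(u),int(v),int(w)
hi=float(sys.argv[5]) if len(sys.argv)>5 else 45
bl=(im.max(2)<hi).astype(np.uint8)*255
m=np.zeros_like(bl); m[v0-w:v0+w,u0-w:u0+w]=bl[v0-w:v0+w,u0-w:u0+w]
c=max(cv2.findContours(m,cv2.RETR_EXTERNAL,cv2.CHAIN_APPROX_NONE)[0],key=cv2.contourArea)
pts=np.array([onplane(d,*p[0],z)[:2] for p in c]); print(cv2.boundingRect(c))
(x,y),r=cv2.minEnclosingCircle((pts*1000).astype(np.float32)); e=cv2.fitEllipse((pts*1000).astype(np.float32))
print('circ',x,y,r,'ell',np.round(e[0],1),np.round(e[1],1))
s=ctrl.sense(); print(np.round(s['tcp_pos'],4))
E
python3 lid.py 319 236 .064 28
python3 - <<'E'
from h import *
d=cam('wrist'); print(onplane(d,492,240,.085))
E
```

```text
[ 0.57868091 -0.44984509  0.085     ]Traceback (most recent call last):
  File "lid.py", line 7, in <module>
    c=max(cv2.findContours(m,cv2.RETR_EXTERNAL,cv2.CHAIN_APPROX_NONE)[0],key=cv2.contourArea)
ValueError: max() iterable argument is empty
```

```bash
python3 lid.py 319 236 .064 28 70;python3 lid.py 319 236 .064 28 60
```

```text
(295, 212, 37, 36)
circ 478.55328369140625 -352.7113342285156 15.785588264465332 ell [ 479.2 -352. ] [28.2 29.3]
[ 0.4807 -0.3522  0.1864]
(296, 211, 34, 20)
circ 480.75091552734375 -350.329345703125 13.141311645507812 ell [ 482.7 -346.3] [14.2 23.6]
[ 0.4805 -0.3526  0.1865]
```

```bash
python3 -m crank '[[-0.2,0,-3,0,0,0,0.3],[0,0,-3,0,0,0,0.3],[0,0,-3,0,0,0,0.3],[0,0,-2.5,0,0,0,0.3],[0,0,-1,0,0,0,0.3],[0,0,0,0,0,0,0.3]]'; python3 -m crank '[[0,0,0,0,0,0,0.3]]'
```

```text
time_s: 2.05
tcp_pos: [0.4786, -0.3633, 0.0681]
eef_rot: [[0.708, 0.705, 0.024], [0.706, -0.708, -0.024], [0.0, 0.034, -0.999]]
contact_force: [0.3, -0.7, 0.1]
opening: 0.064
time_s: 2.13
tcp_pos: [0.4784, -0.3644, 0.0689]
eef_rot: [[0.709, 0.704, 0.024], [0.705, -0.709, -0.024], [0.0, 0.034, -0.999]]
contact_force: [-0.6, 0.4, 0.5]
opening: 0.0639
```

```bash
python3 -m crank '[[0,1.2,0,0.024,0.024,0,0.3],[0,0,0,0,0,0,0.3]]'; python3 -m crank '[[0,0,-1,0,0,0,0.3],[0,0,0,0,0,0,0.3]]'
```

```text
time_s: 2.3
tcp_pos: [0.479, -0.3542, 0.0723]
eef_rot: [[0.711, 0.703, 0.002], [0.703, -0.711, -0.002], [0.0, 0.003, -1.0]]
contact_force: [0.8, 1.6, 0.7]
opening: 0.0646
time_s: 2.47
tcp_pos: [0.4807, -0.3564, 0.0649]
eef_rot: [[0.711, 0.703, 0.008], [0.703, -0.711, -0.006], [0.001, 0.01, -1.0]]
contact_force: [-1.1, 0.3, 0.2]
opening: 0.0644
```

```bash
python3 -m crank '[[-0.2,0.5,-1,0.006,0.008,0,0.3],[0,0.2,-1,0,0,0,0.3],[0,0.2,-1,0,0,0,0.3],[0,0,0,0,0,0,0.3]]'
```

```text
time_s: 2.8
tcp_pos: [0.4789, -0.3481, 0.0334]
eef_rot: [[0.712, 0.702, 0.002], [0.702, -0.712, -0.003], [-0.0, 0.004, -1.0]]
contact_force: [-1.0, 0.1, -0.4]
opening: 0.0646
```

```bash
python3 -m crank '[[0,-0.45,0,0,0,0,0.3],[0,0,0,0,0,0,0.3]]'; python3 snap.py wrist w2 .4785,-.3525,.064
```

```text
time_s: 2.97
tcp_pos: [0.4781, -0.3522, 0.0319]
eef_rot: [[0.712, 0.703, 0.0], [0.703, -0.712, -0.002], [-0.001, 0.001, -1.0]]
contact_force: [-0.4, 0.4, -0.2]
opening: 0.0642
.4785,-.3525,.064 [317.8 327.7]
[ 0.4783 -0.3517  0.032 ] [ 0.4  -0.35  0.01] 0.0641
```

View pics/w2.png

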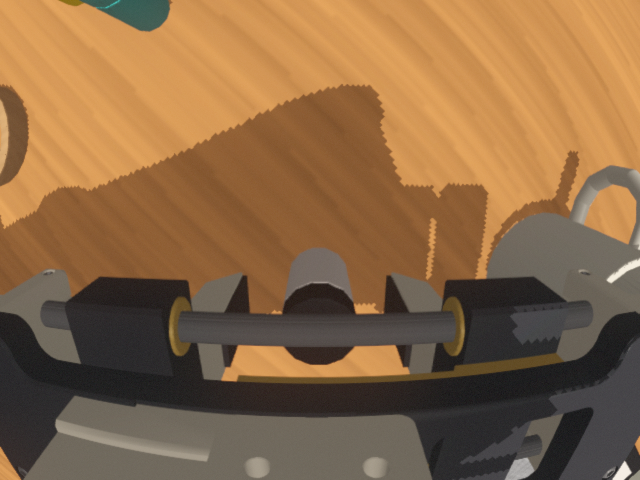

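The lid sits between the fingers at about (319,324), near the prediction (318,328). Closing now.

```bash
python3 -m crank '[[0,0,0,0,0,0,1],[0,0,0,0,0,0,1],[0,0,0,0,0,0,1],[0,0,0,0,0,0,1],[0,0,0,0,0,0,1]]' 15; python3 -m crank '[[0,0,3,0,0,0,1],[0,0,3,0,0,0,1],[0,0,3,0,0,0,1],[0,0,2,0,0,0,1],[0,0,0,0,0,0,1]]'
```

```text
time_s: 3.43
tcp_pos: [0.479, -0.3524, 0.033]
eef_rot: [[0.712, 0.702, 0.002], [0.702, -0.712, -0.002], [-0.0, 0.003, -1.0]]
contact_force: [-0.6, 0.8, 0.0]
opening: 0.0356
time_s: 3.85
tcp_pos: [0.4768, -0.3509, 0.1459]
eef_rot: [[0.711, 0.703, -0.002], [0.703, -0.711, 0.001], [-0.001, -0.002, -1.0]]
contact_force: [0.9, -1.3, -0.1]
opening: 0.0314
```

```bash
python3 -m crank '[[0,0,2.5,0,0,0,1],[0,0,0,0,0,0,1]]'; python3 snap.py wrist w3; python3 snap.py scene s3
```

```text
time_s: 4.02
tcp_pos: [0.4771, -0.351, 0.1724]
eef_rot: [[0.711, 0.703, -0.001], [0.703, -0.711, -0.0], [-0.001, -0.0, -1.0]]
contact_force: [0.9, -0.0, 0.1]
opening: 0.0316
[ 0.4757 -0.3503  0.1696] [ 0.03 -0.25 -1.16] 0.0316
[ 0.4748 -0.3498  0.1682] [-0.21 -0.29 -1.53] 0.0316
```

View pics/w3.png

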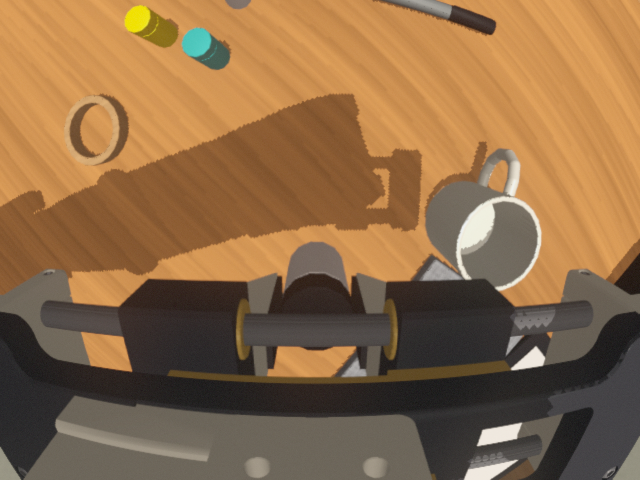

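View pics/s3.png

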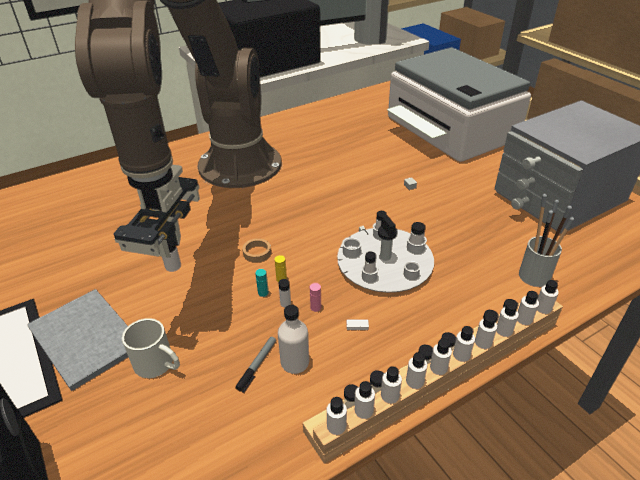

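Run:
```python
from h import *
d=cam('wrist'); im=d['frame']
c=im[230:380,240:400]; cv2.imwrite('pics/w4.png',cv2.resize(np.clip(c.astype(int)*2,0,255).astype(np.uint8),None,fx=4,fy=4,interpolation=cv2.INTER_CUBIC))
s=ctrl.sense(); p=np.array(s['tcp_pos']);R=np.array(s['eef_rot']); print(p)
for off in [-.003,0,.003]:
  for h,r in [(.031,.016)]:
    q=[proj(d,p+R@np.array([off+r*np.cos(a),r*np.sin(a),-h])) for a in np.linspace(0,2*np.pi,13)]
    q=np.array(q); print(off,q.min(0).round(1),q.max(0).round(1))
  q=np.array([proj(d,p+R@np.array([off+.016*np.cos(a),.016*np.sin(a),.033])) for a in np.linspace(0,2*np.pi,25)]); print(' base',q.min(0).round(1),q.max(0).round(1))
```

```text
[ 0.47431997 -0.34952234  0.16736902]
-0.003 [274.7 295.7] [355.6 364.9]
 base [286.4 245.6] [344.1 299.4]
0 [274.3 288.4] [355.9 359.1]
 base [286.2 240.3] [344.3 294.6]
0.003 [273.9 281. ] [356.3 353.1]
 base [286.1 234.9] [344.4 289.8]
```

View pics/w4.png

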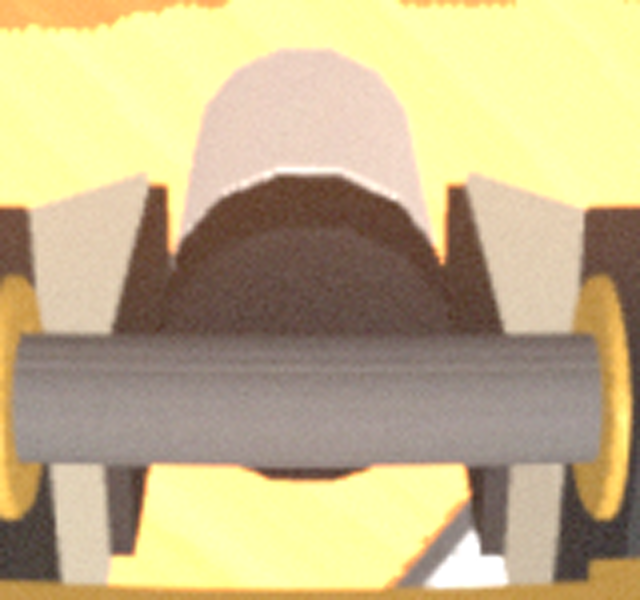

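Run:
```python
from h import *
d=cam('wrist')
s=ctrl.sense(); p=np.array(s['tcp_pos']);R=np.array(s['eef_rot']); print(p)
A=np.linspace(0,2*np.pi,25)
for h in [.012,.016,.02,.024]:
 for off in [-.003,0,.003]:
    f=lambda z:np.array([proj(d,p+R@np.array([off+.016*np.cos(a),.016*np.sin(a),z])) for a in A])
    q=f(-h);b=f(.064-h); print(h,off,'top',q.min(0).round(1),q.max(0).round(1),'base',b.min(0).round(1),b.max(0).round(1))
```

```text
[ 0.4741302  -0.34936488  0.16697901]
0.012 -0.003 top [279.4 277. ] [352.1 341.4] base [289.2 236.1] [342.4 286.2]
0.012 0 top [279.1 270.4] [352.3 335.8] base [289.  231.2] [342.5 281.7]
0.012 0.003 top [278.9 263.7] [352.6 330.2] base [288.9 226.2] [342.6 277.2]
0.016 -0.003 top [278.6 280.6] [352.9 346. ] base [288.7 238. ] [342.9 288.9]
0.016 0 top [278.3 273.9] [353.2 340.4] base [288.6 232.9] [343.  284.3]
0.016 0.003 top [278. 267.] [353.4 334.7] base [288.5 227.9] [343.1 279.7]
0.02 -0.003 top [277.7 284.4] [353.8 350.9] base [288.2 239.9] [343.3 291.6]
0.02 0 top [277.4 277.5] [354.  345.2] base [288.1 234.8] [343.5 287. ]
0.02 0.003 top [277.1 270.5] [354.3 339.4] base [288.  229.7] [343.6 282.3]
0.024 -0.003 top [276.8 288.4] [354.6 355.9] base [287.7 241.9] [343.8 294.4]
0.024 0 top [276.5 281.4] [355.  350.2] base [287.6 236.7] [344.  289.7]
0.024 0.003 top [276.2 274.2] [355.3 344.3] base [287.5 231.5] [344.1 285. ]
```

The pot is held, but it sat about 12 mm lower in the grip after lifting: lid top ≈ 20 mm above the TCP, offset about −3 mm in tool x. That is still usable. I move to a viewing point short of the wide cup.

```bash
python3 -m crank '[[0,3,2,0,0,0,1],[0,4,1,0,0,0,1],[0,4,0,0,0,0,1],[0,4,0,0,0,0,1],[0,4,0,0,0,0,1],[0,4,0,0,0,0,1],[0,4,0,0,0,0,1],[0,4,0,0,0,0,1],[0,4,0,0,0,0,1],[0,0,0,0,0,0,1]]' 20
```

```text
time_s: 5.05
tcp_pos: [0.4637, 0.012, 0.1873]
eef_rot: [[0.718, 0.696, -0.023], [0.696, -0.718, 0.008], [-0.011, -0.021, -1.0]]
contact_force: [-0.7, 0.8, -0.7]
opening: 0.0318
```

```bash
python3 -m crank '[[0,-0.5,0,-0.008,-0.023,0,1],[0,0,0,0,0,0,1]]'; python3 snap.py wrist w5 .5264,.0434,.046 .5264,.0434,.022 .583,.1,.126 .583,.1,.018
```

```text
time_s: 5.22
tcp_pos: [0.4625, 0.0104, 0.1855]
eef_rot: [[0.712, 0.702, -0.002], [0.702, -0.712, 0.0], [-0.001, -0.002, -1.0]]
contact_force: [-1.2, -0.5, -0.5]
opening: 0.0312
.5264,.0434,.046 [343.5 138.4]
.5264,.0434,.022 [341.5 138. ]
.583,.1,.126 [352.    8.5]
.583,.1,.018 [340.6  48.1]
[0.4626 0.0102 0.1855] [-0.04  1.05 -0.19] 0.0317
```

View pics/w5.png

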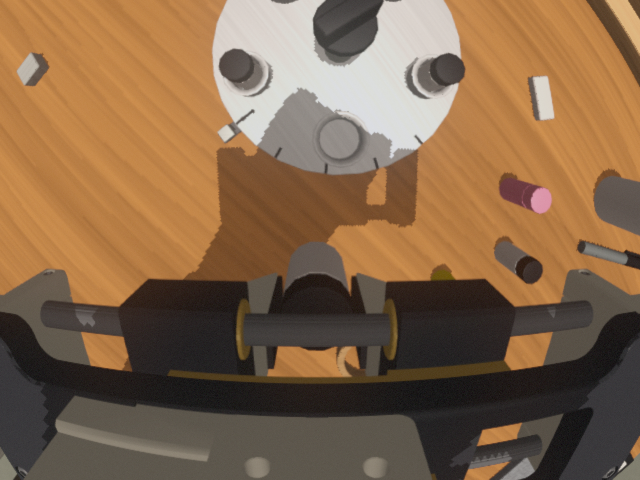

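Run:
```python
import cv2
im=cv2.imread('pics/w5.png'); c=im[0:190,200:470]; cv2.imwrite('pics/w5c.png',cv2.resize(c,None,fx=2.9,fy=2.9,interpolation=cv2.INTER_CUBIC))
im=cv2.imread('pics/w5.png')[100:175,300:385]; cv2.imwrite('pics/w5d.png',cv2.resize(im,None,fx=7,fy=7,interpolation=cv2.INTER_CUBIC))
```

```text
(no output)
```

View pics/w5d.png

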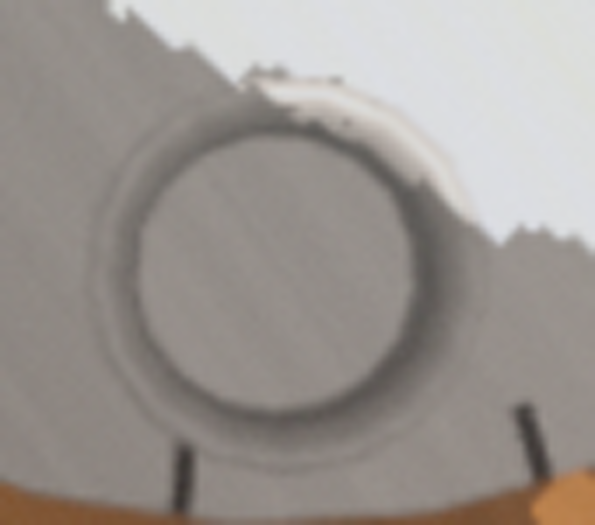

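View pics/w5c.png

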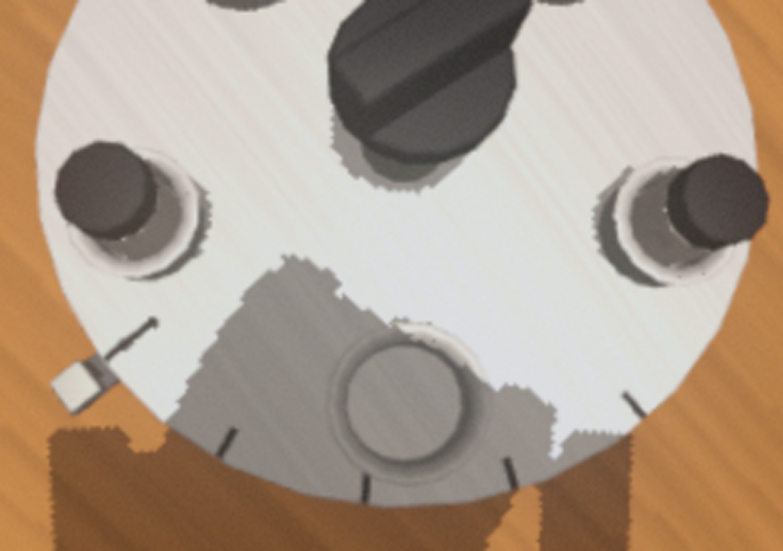

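Run:
```python
from h import *
d=cam('wrist'); print('floor',onplane(d,339.9,139.1,.022),'rim',onplane(d,341.6,139.2,.046))
print('narrow pot', onplane(d,530,269,.064))
s=ctrl.sense(); print(s['tcp_pos'])
d=cam('scene'); print(proj(d,[.524,.0445,.046]),proj(d,[.583,.1,.126]))
```

```text
floor [0.52477125 0.04345786 0.022     ] rim [0.52490347 0.04372902 0.046     ]
narrow pot [ 0.57142408 -0.15412941  0.064     ]
[0.46300845 0.00946098 0.18569338]
[351.11126801 243.45907988] [388.18083176 221.28926719]
```

```bash
python3 -m crank '[[2.1,1.2,0,0,0,0,1],[2.1,1.2,0,0,0,0,1],[2,1.2,0,0,0,0,1],[0,0,0,0,0,0,1]]'; python3 -m crank '[[0,0,-3,0,0,0,1],[0,0,-3,0,0,0,1],[0,0,0,0,0,0,1]]'
```

```text
time_s: 5.7
tcp_pos: [0.5271, 0.0408, 0.1848]
eef_rot: [[0.722, 0.692, -0.006], [0.692, -0.722, -0.001], [-0.005, -0.003, -1.0]]
contact_force: [1.1, 0.4, -0.5]
opening: 0.0312
time_s: 5.95
tcp_pos: [0.53, 0.0386, 0.1236]
eef_rot: [[0.725, 0.689, -0.004], [0.689, -0.725, -0.001], [-0.003, -0.002, -1.0]]
contact_force: [-1.8, -0.3, 0.1]
opening: 0.0316
```

```bash
python3 -m crank '[[-0.4,0.6,-1,0,0,0,1],[0,0.1,-0.8,0,0,0,1],[0,0,0,0,0,0,1],[0,0,0,0,0,0,1]]';python3 snap.py wrist w6 .5248,.0436,.046;python3 snap.py scene s6
python3 - <<'E'
import cv2,numpy as np
a=cv2.imread('pics/w6.png')[170:390,220:420]; b=cv2.imread('pics/s6.png')[150:300,290:440]
cv2.imwrite('pics/c6.png',np.hstack([cv2.resize(a,(400,440),interpolation=2),cv2.resize(b,(400,440),interpolation=2)]))
E
```

```text
time_s: 6.28
tcp_pos: [0.5258, 0.042, 0.106]
eef_rot: [[0.729, 0.685, -0.007], [0.685, -0.729, -0.002], [-0.007, -0.004, -1.0]]
contact_force: [1.0, 0.2, -0.1]
opening: 0.0312
.5248,.0436,.046 [313.6 251.8]
[0.5261 0.0419 0.1062] [ 0.53 -0.37 -1.18] 0.0315
[0.5263 0.042  0.1063] [-0.68  0.1  -0.27] 0.0311
```

View pics/c6.png

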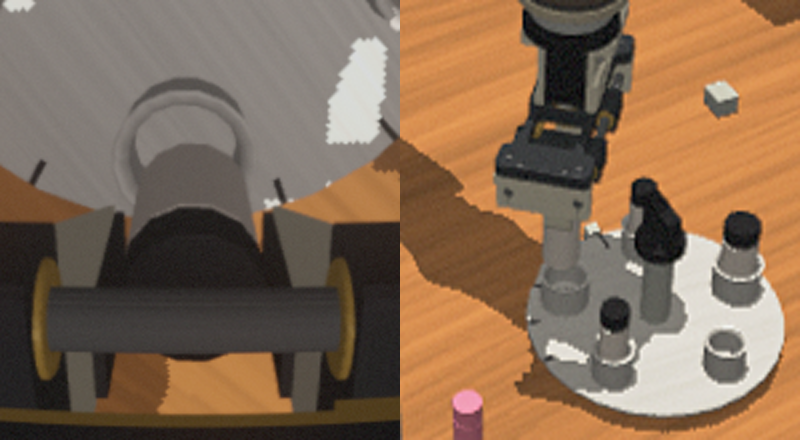

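Run:
```python
from h import *
d=cam('wrist'); s=ctrl.sense(); p=np.array(s['tcp_pos']);R=np.array(s['eef_rot'])
def tf(q): return (R.T@(q-p)).round(4)
for hb in (.040,.044,.048): print('potfront',hb,tf(onplane(d,315,242.5,p[2]-hb)))
print('cup front inner',tf(onplane(d,312,222,.046)),'outer',tf(onplane(d,312,209.5,.046)))
print('cup prior',tf(np.array([.5248,.0436,.046])))
print('side',tf(onplane(d,278.5,240,.046)),tf(onplane(d,345,240,.046)))
```

```text
potfront 0.04 [ 0.0126 -0.0006  0.0399]
potfront 0.044 [ 0.0114 -0.0006  0.0439]
potfront 0.048 [ 0.0102 -0.0006  0.0479]
cup front inner [ 0.0194 -0.0024  0.0603] outer [ 0.0271 -0.0024  0.0602]
cup prior [ 0.0002 -0.0019  0.0604]
side [ 0.008  -0.023   0.0604] [0.0081 0.0177 0.0603]
```

```bash
python3 -m crank '[[0.1,0.35,-0.6,-0.002,-0.007,0,1],[0,0,0,0,0,0,1],[0,0,0,0,0,0,1]]';python3 snap.py wrist w7 ;python3 snap.py scene s7
python3 - <<'E'
import cv2,numpy as np
a=cv2.imread('pics/w7.png')[200:300,270:360]; b=cv2.imread('pics/s7.png')[215:275,325:379]
cv2.imwrite('pics/c7.png',np.clip(1.6*np.hstack([cv2.resize(a,(396,440),interpolation=2),cv2.resize(b,(396,440),interpolation=2)]),0,255).astype(np.uint8))
E
```

```text
time_s: 6.68
tcp_pos: [0.5287, 0.0458, 0.1016]
eef_rot: [[0.729, 0.684, 0.005], [0.684, -0.729, -0.004], [0.001, 0.006, -1.0]]
contact_force: [-0.5, 1.1, -0.7]
opening: 0.0314
[0.5286 0.046  0.1015] [ 0.25 -0.35 -1.02] 0.0313
[0.5285 0.0459 0.1015] [-0.57  0.69 -0.07] 0.0313
```

View pics/c7.png

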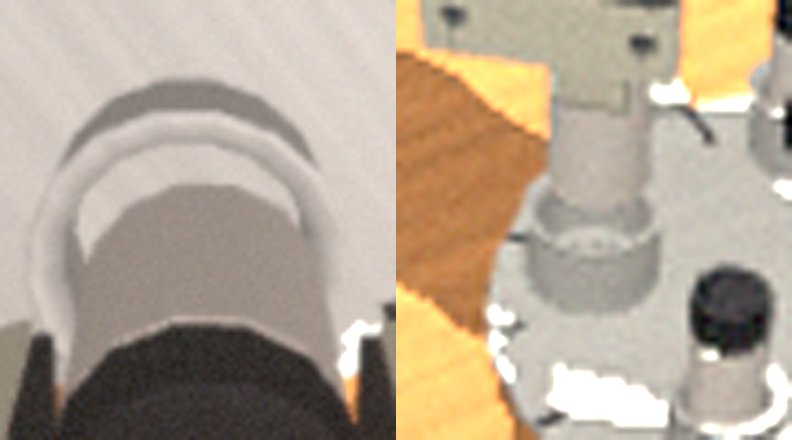

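```bash
python3 -m crank '[[-0.3,-0.05,-0.3,0.004,-0.005,0,1],[0,0,0,0,0,0,1],[0,0,0,0,0,0,1]]';python3 snap.py wrist w8 ;python3 snap.py scene s8
python3 - <<'E'
import cv2,numpy as np
a=cv2.imread('pics/w8.png')[200:300,270:360]; b=cv2.imread('pics/s8.png')[215:275,325:379]
cv2.imwrite('pics/c8.png',np.clip(1.6*np.hstack([cv2.resize(a,(396,440),interpolation=2),cv2.resize(b,(396,440),interpolation=2)]),0,255).astype(np.uint8))
E
```

```text
time_s: 7.03
tcp_pos: [0.5252, 0.0454, 0.0983]
eef_rot: [[0.729, 0.685, 0.01], [0.685, -0.729, 0.001], [0.008, 0.007, -1.0]]
contact_force: [-0.3, -0.4, -1.1]
opening: 0.0317
[0.525  0.0453 0.0983] [-1.16 -0.39 -1.22] 0.0315
[0.5252 0.0453 0.0983] [ 0.49  0.82 -0.49] 0.0316
```

View pics/c8.png

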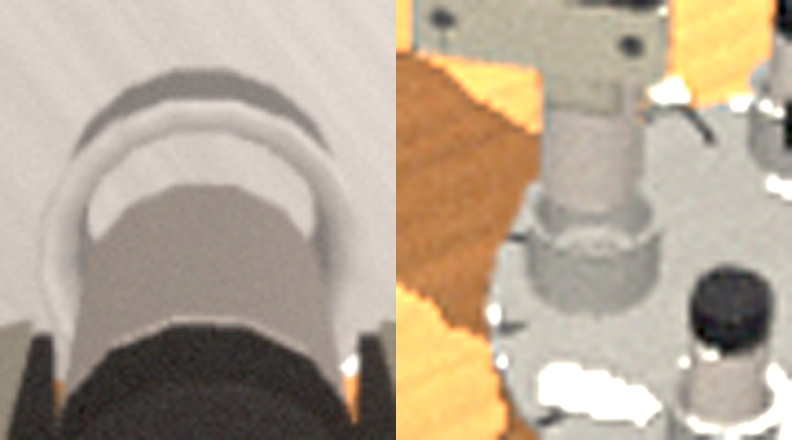

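The scene view shows the pot and cup both centred at crop column 593, and the wrist view agrees to about 1 mm. Lowering.

```bash
python3 -m crank '[[-0.05,0.05,-0.6,-0.001,0.01,0,1],[0,0,0,0,0,0,1]]'; python3 -m crank '[[0,0,-0.5,0,0,0,1],[0,0,0,0,0,0,1]]'
```

```text
time_s: 7.3
tcp_pos: [0.5248, 0.0457, 0.0921]
eef_rot: [[0.729, 0.684, -0.0], [0.684, -0.729, -0.001], [-0.001, 0.0, -1.0]]
contact_force: [0.6, -0.3, 0.5]
opening: 0.0314
time_s: 7.47
tcp_pos: [0.5249, 0.0458, 0.0863]
eef_rot: [[0.729, 0.684, -0.001], [0.684, -0.729, -0.001], [-0.001, -0.0, -1.0]]
contact_force: [-0.6, -0.4, -1.8]
opening: 0.032
```

```bash
python3 -m crank '[[0,0,-0.5,0,0,0,1],[0,0,0,0,0,0,1]]'; python3 -m crank '[[0,0,-0.5,0,0,0,1],[0,0,0,0,0,0,1]]'
```

```text
time_s: 7.63
tcp_pos: [0.5253, 0.0461, 0.0807]
eef_rot: [[0.729, 0.684, -0.0], [0.684, -0.729, -0.0], [-0.0, -0.0, -1.0]]
contact_force: [0.8, 0.4, -0.5]
opening: 0.0317
time_s: 7.8
tcp_pos: [0.5254, 0.0462, 0.075]
eef_rot: [[0.729, 0.685, -0.0], [0.685, -0.729, 0.0], [-0.0, -0.0, -1.0]]
contact_force: [0.7, -0.2, -1.1]
opening: 0.0312
```

```bash
python3 snap.py wrist w9 ;python3 snap.py scene s9
python3 - <<'E'
import cv2,numpy as np
a=cv2.imread('pics/w9.png')[200:300,270:360]; b=cv2.imread('pics/s9.png')[215:275,325:379]
cv2.imwrite('pics/c9.png',np.clip(1.6*np.hstack([cv2.resize(a,(396,440),interpolation=2),cv2.resize(b,(396,440),interpolation=2)]),0,255).astype(np.uint8))
E
```

```text
[0.5256 0.0462 0.0755] [ 0.52 -0.03 -0.85] 0.0313
[0.5257 0.0463 0.0757] [ 0.18  0.11 -0.3 ] 0.0316
```

View pics/c9.png

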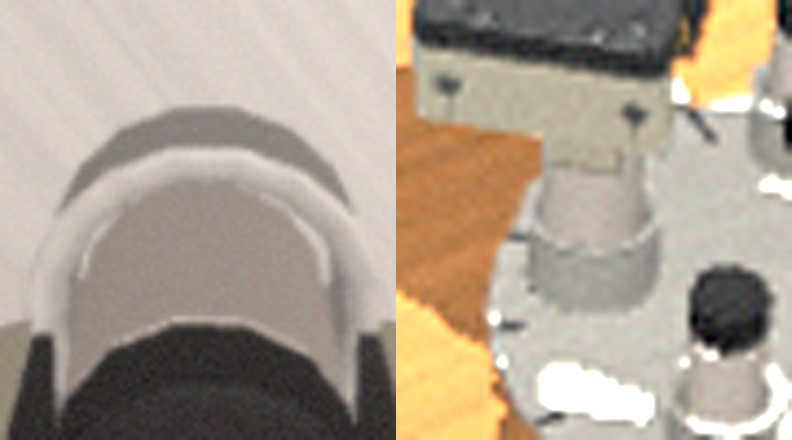

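The pot base is inside the cup mouth and roughly concentric in both views, with no contact force. Continuing to the floor.

```bash
python3 -m crank '[[0,0,-0.5,0,0,0,1],[0,0,0,0,0,0,1]]'; python3 -m crank '[[0,0,-0.4,0,0,0,1],[0,0,0,0,0,0,1]]';  python3 -m crank '[[0,0,-0.3,0,0,0,1],[0,0,0,0,0,0,1]]'
```

```text
time_s: 8.07
tcp_pos: [0.5257, 0.0461, 0.0705]
eef_rot: [[0.729, 0.685, 0.001], [0.685, -0.729, -0.0], [0.0, 0.001, -1.0]]
contact_force: [0.2, 1.1, -1.6]
opening: 0.0316
time_s: 8.23
tcp_pos: [0.5257, 0.046, 0.0661]
eef_rot: [[0.729, 0.684, 0.001], [0.684, -0.729, -0.0], [0.0, 0.001, -1.0]]
contact_force: [0.2, -0.0, -0.5]
opening: 0.0315
time_s: 8.4
tcp_pos: [0.5273, 0.0464, 0.0643]
eef_rot: [[0.729, 0.685, 0.004], [0.685, -0.729, 0.0], [0.003, 0.003, -1.0]]
contact_force: [-0.3, 0.2, -0.8]
opening: 0.0314
```

```bash
python3 -m crank '[[0,0,-0.3,0,0,0,1],[0,0,0,0,0,0,1]]'; python3 snap.py wrist w10 ;python3 snap.py scene s10
python3 - <<'E'
import cv2,numpy as np
a=cv2.imread('pics/w10.png')[200:300,270:360]; b=cv2.imread('pics/s10.png')[215:275,325:379]
cv2.imwrite('pics/c10.png',np.clip(1.6*np.hstack([cv2.resize(a,(396,440),interpolation=2),cv2.resize(b,(396,440),interpolation=2)]),0,255).astype(np.uint8))
E
```

```text
time_s: 8.57
tcp_pos: [0.5292, 0.0465, 0.0632]
eef_rot: [[0.729, 0.684, 0.008], [0.684, -0.729, 0.0], [0.006, 0.006, -1.0]]
contact_force: [1.0, -0.1, -1.0]
opening: 0.0317
[0.5292 0.0466 0.0632] [ 0.72  0.41 -1.55] 0.0316
[0.5288 0.0466 0.0629] [-0.13  0.26 -0.5 ] 0.0313
```

View pics/c10.png

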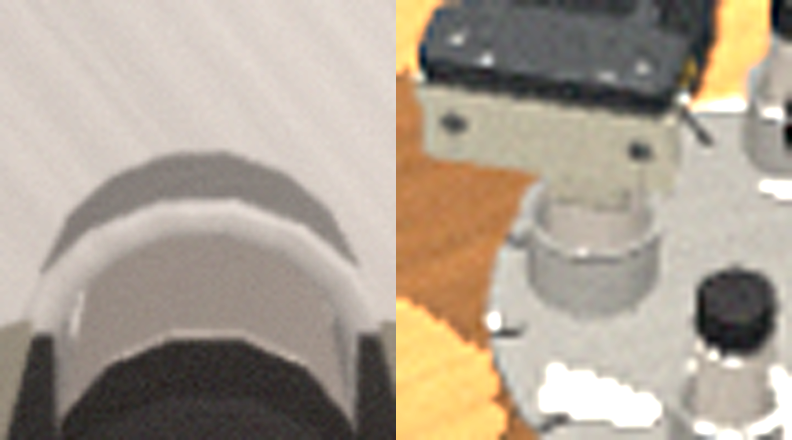

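```bash
python3 -m crank '[[0,0,0,0,0,0,0.5],[0,0,0,0,0,0,0.4],[0,0,0,0,0,0,0.35],[0,0,0,0,0,0,0.35]]'; python3 -m crank '[[0,0,2,0,0,0,0.35],[0,0,3,0,0,0,0.35],[0,0,3,0,0,0,0.35],[0,0,2,0,0,0,0.35],[0,0,0,0,0,0,0.35]]'; python3 snap.py wrist w11 ;python3 snap.py scene s11
python3 - <<'E'
import cv2,numpy as np
b=cv2.imread('pics/s11.png')[200:290,325:440]
cv2.imwrite('pics/c11.png',cv2.resize(b,None,fx=6,fy=6,interpolation=2))
E
```

```text
time_s: 9.0
tcp_pos: [0.5281, 0.0465, 0.062]
eef_rot: [[0.729, 0.684, 0.006], [0.684, -0.729, 0.0], [0.004, 0.004, -1.0]]
contact_force: [0.3, 0.1, -0.2]
opening: 0.054
time_s: 9.42
tcp_pos: [0.525, 0.0464, 0.1634]
eef_rot: [[0.729, 0.685, -0.001], [0.685, -0.729, -0.0], [-0.001, -0.001, -1.0]]
contact_force: [0.2, 0.2, 0.4]
opening: 0.0597
[0.5245 0.0462 0.1619] [ 1.22 -0.53 -0.79] 0.0597
[0.5236 0.0459 0.1604] [-0.34 -0.08 -0.26] 0.0593
```

View pics/c11.png

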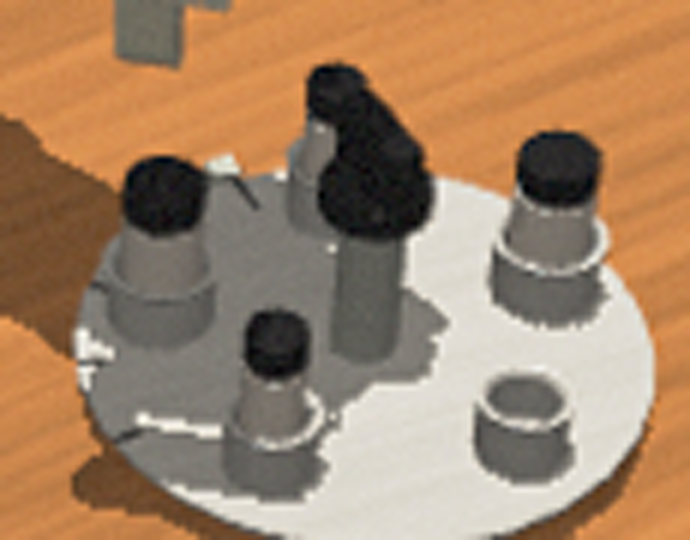

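View pics/w11.png

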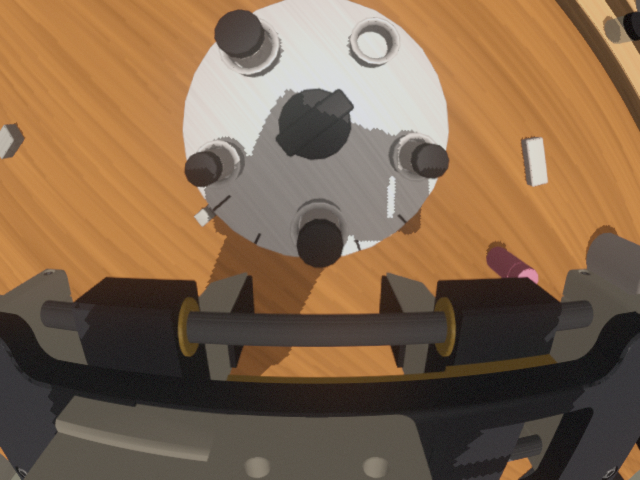

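Wide pot is seated: its lid stands as high above its cup as the fixed wide pot's, it is upright, and the long tick at (229,200) is still by the pointer (204,217). On to the narrow pot, turning the jaws to −82°.

```bash
python3 -m crank '[[-0.5,-2,1,0,0,-0.12,0.35],[-0.5,-3,0,0,0,-0.12,0.35],[-0.5,-3,0,0,0,-0.12,0.35],[-0.5,-3,0,0,0,-0.12,0.35],[0,-3,0,0,0,-0.12,0.35],[0,-3.5,0,0,0,0,0.35],[0,-3,0,0,0,0,0.35],[0,0,0,0,0,0,0.35]]'; python3 snap.py wrist w12 .571,-.1588,.064 .571,-.1588,0
```

```text
time_s: 10.18
tcp_pos: [0.4949, -0.1646, 0.1601]
eef_rot: [[0.991, 0.131, -0.018], [0.131, -0.991, 0.006], [-0.017, -0.008, -1.0]]
contact_force: [0.4, -0.7, 0.8]
opening: 0.0595
.571,-.1588,.064 [323. 126.]
.571,-.1588,0 [322.2 126.4]
[ 0.4948 -0.1617  0.1598] [-0.29  0.43 -1.22] 0.0597
```

View pics/w12.png

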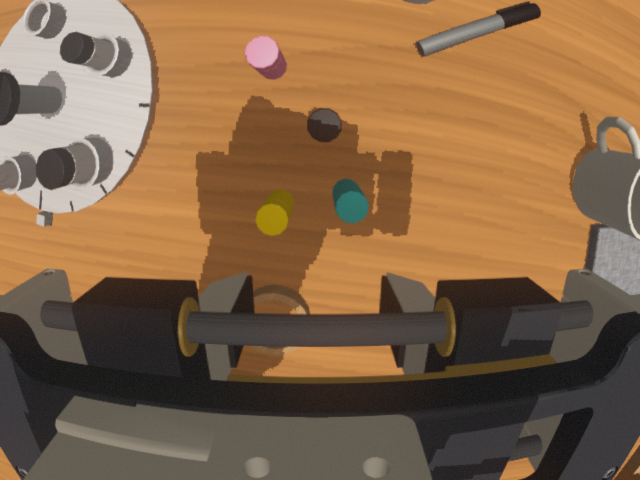

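Run:
```python
from h import *
d=cam('wrist')
cv2.imwrite('pics/w13.png',cv2.resize(d['frame'][90:230,240:390],None,fx=4,fy=4,interpolation=2))
for n,u,v in [('narrow',324.5,125.5),('pink',263,52),('turq',351,207),('yel',272,219)]: print(n,onplane(d,u,v,.064).round(4))
s=ctrl.sense(); print(s['tcp_pos'],np.round(s['eef_rot'],3).tolist())
```

```text
narrow [ 0.5713 -0.1566  0.064 ]
pink [ 0.6169 -0.109   0.064 ]
turq [ 0.5182 -0.1825  0.064 ]
yel [ 0.5022 -0.1288  0.064 ]
[ 0.49530651 -0.1590689   0.16001598] [[0.991, 0.135, -0.018], [0.135, -0.991, 0.009], [-0.017, -0.011, -1.0]]
```

View pics/w13.png

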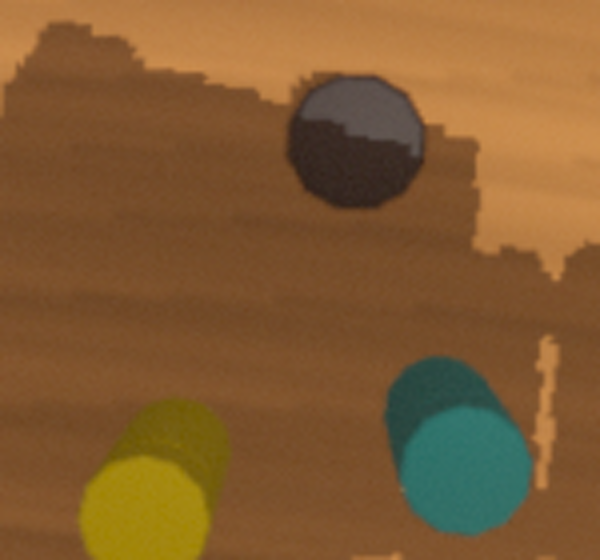

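```bash
python3 -m crank '[[2.6,0,0,-0.009,-0.018,0,0.35],[2.6,0,0,0,0,0,0.35],[2.4,0,0,0,0,0,0.35],[0,0,0,0,0,0,0.35]]'; python3 -m crank '[[0,0,-2.5,0,0,0,0.35],[0,0,0,0,0,0,0.35],[0,0,0,0,0,0,0.35]]'
```

```text
time_s: 10.62
tcp_pos: [0.5713, -0.1529, 0.1563]
eef_rot: [[0.99, 0.14, -0.006], [0.14, -0.99, 0.003], [-0.005, -0.004, -1.0]]
contact_force: [-0.1, 1.6, 0.2]
opening: 0.0596
time_s: 10.87
tcp_pos: [0.5721, -0.1468, 0.1289]
eef_rot: [[0.989, 0.147, -0.008], [0.147, -0.989, 0.006], [-0.007, -0.007, -1.0]]
contact_force: [-0.0, -0.9, 0.4]
opening: 0.0596
```

```bash
python3 -m crank '[[0,-1.2,-1,-0.006,-0.008,0,0.35],[0,0,0,0,0,0,0.35],[0,0,0,0,0,0,0.35]]'; python3 -m crank '[[0,-0.2,-1.5,0,0,0,0.35],[0,0,0,0,0,0,0.35]]'
```

```text
time_s: 11.12
tcp_pos: [0.571, -0.1554, 0.1197]
eef_rot: [[0.988, 0.151, -0.002], [0.151, -0.988, 0.002], [-0.002, -0.002, -1.0]]
contact_force: [-0.4, 0.8, 0.5]
opening: 0.0594
time_s: 11.28
tcp_pos: [0.5712, -0.1563, 0.1066]
eef_rot: [[0.988, 0.152, -0.0], [0.152, -0.988, 0.002], [-0.0, -0.002, -1.0]]
contact_force: [-1.1, 0.2, -0.5]
opening: 0.0596
```

```bash
python3 -m crank '[[0,-0.3,-2,0,0,0,0.35],[0,-0.1,-2,0,0,0,0.35],[0,0,-1.5,0,0,0,0.35],[0,0,0,0,0,0,0.35],[0,0,0,0,0,0,0.35]]'
```

```text
time_s: 11.7
tcp_pos: [0.5741, -0.158, 0.0569]
eef_rot: [[0.988, 0.153, 0.006], [0.153, -0.988, 0.002], [0.006, -0.001, -1.0]]
contact_force: [0.0, -0.6, 0.9]
opening: 0.0599
```

```bash
python3 -m crank '[[-0.3,-0.1,-1,-0.002,0.006,0,0.35],[0,0,-1,0,0,0,0.35],[0,0,-0.3,0,0,0,0.35],[0,0,0,0,0,0,0.35],[0,0,0,0,0,0,0.35]]'; python3 snap.py wrist w14 .571,-.159,.064
```

```text
time_s: 12.12
tcp_pos: [0.573, -0.1587, 0.036]
eef_rot: [[0.988, 0.153, 0.004], [0.153, -0.988, -0.0], [0.004, 0.001, -1.0]]
contact_force: [0.2, 0.2, 0.1]
opening: 0.0596
.571,-.159,.064 [315.5 327. ]
[ 0.573  -0.1587  0.0361] [-0.98  0.57 -0.36] 0.0597
```

View pics/w14.png

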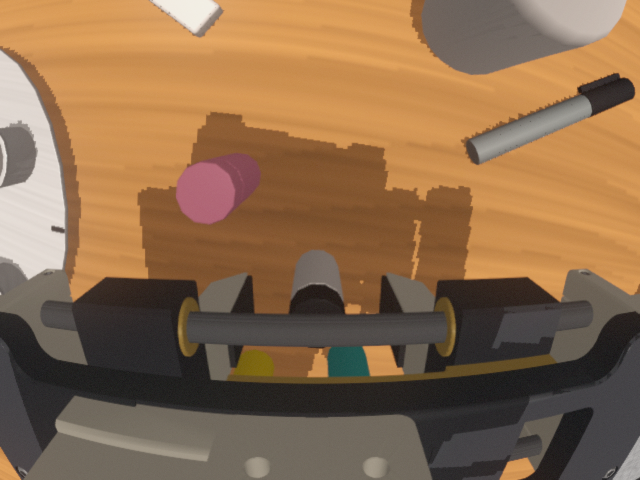

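The narrow pot is centred between the fingers at (317,~325), and the decoys are clear of them. I close longer this time.

```bash
python3 -m crank '[[-0.1,0,-0.2,0,0.004,0,1],[0,0,0,0,0,0,1],[0,0,0,0,0,0,1],[0,0,0,0,0,0,1],[0,0,0,0,0,0,1],[0,0,0,0,0,0,1],[0,0,0,0,0,0,1],[0,0,0,0,0,0,1],[0,0,0,0,0,0,1],[0,0,0,0,0,0,1]]' 20; python3 -m crank '[[0,0,0,0,0,0,1],[0,0,0,0,0,0,1]]'
```

```text
time_s: 13.0
tcp_pos: [0.5726, -0.1589, 0.035]
eef_rot: [[0.988, 0.153, 0.001], [0.153, -0.988, -0.001], [0.001, 0.001, -1.0]]
contact_force: [0.8, 0.3, 0.3]
opening: 0.0233
time_s: 13.17
tcp_pos: [0.5725, -0.1589, 0.035]
eef_rot: [[0.988, 0.153, 0.001], [0.153, -0.988, -0.001], [0.001, 0.001, -1.0]]
contact_force: [0.7, -0.3, -1.1]
opening: 0.0236
```

```bash
python3 -m crank '[[0,0,3,0,0,0,1],[0,0,4,0,0,0,1],[0,0,4,0,0,0,1],[0,0,3.5,0,0,0,1],[0,0,1,0,0,0,1],[0,0,0,0,0,0,1]]'; python3 snap.py wrist w15
```

```text
time_s: 13.67
tcp_pos: [0.5689, -0.158, 0.1945]
eef_rot: [[0.988, 0.153, -0.005], [0.153, -0.988, 0.001], [-0.005, -0.002, -1.0]]
contact_force: [0.4, 0.0, -0.8]
opening: 0.0235
[ 0.5689 -0.158   0.1938] [-0.08  0.14 -0.05] 0.0236
```

View pics/w15.png

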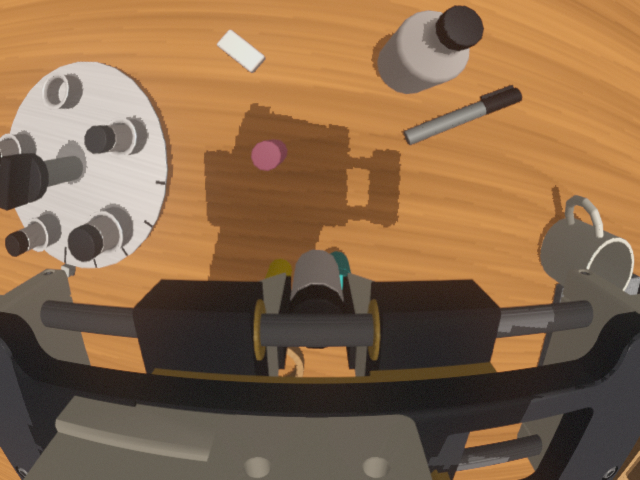

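Pot held without slipping (lid edge still at v≈346). Move to view the narrow cup.

```bash
python3 -m crank '[[0.4,2.5,0.5,0,0,0,1],[0.4,3.5,0,0,0,0,1],[0.4,3.5,0,0,0,0,1],[0.4,3.5,0,0,0,0,1],[0.4,3.5,0,0,0,0,1],[0.4,3.5,0,0,0,0,1],[0.4,3.5,0,0,0,0,1],[0.4,2,0,0,0,0,1],[0,0,0,0,0,0,1],[0,0,0,0,0,0,1]]'; python3 snap.py wrist w16 .6622,.111,.046
```

```text
time_s: 14.55
tcp_pos: [0.5911, 0.1047, 0.1813]
eef_rot: [[0.989, 0.147, -0.028], [0.147, -0.989, -0.003], [-0.028, -0.001, -1.0]]
contact_force: [-0.4, -0.2, 0.2]
opening: 0.0233
.6622,.111,.046 [321.5 130.7]
[0.5908 0.1048 0.1812] [ 0.49  2.05 -1.05] 0.0234
```

View pics/w16.png

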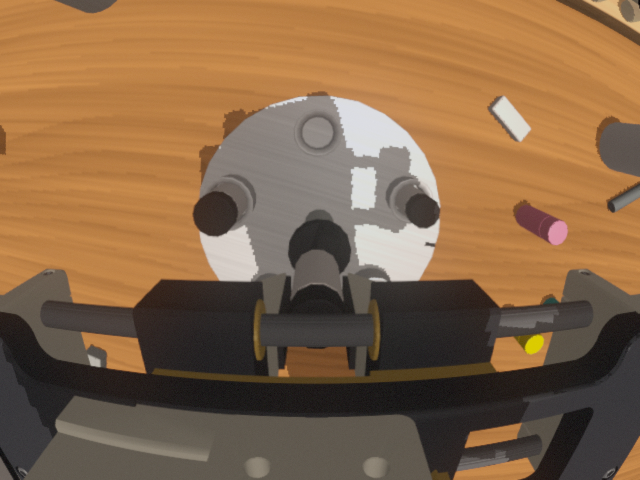

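Run:
```python
from h import *
d=cam('wrist')
cv2.imwrite('pics/w17.png',cv2.resize(d['frame'][90:170,275:365],None,fx=7,fy=7,interpolation=2))
for u,v in [(317.5,132),(318.5,132)]: print(onplane(d,u,v,.022).round(4),onplane(d,u,v,.046).round(4))
s=ctrl.sense(); print(s['tcp_pos'])
```

```text
[0.6599 0.1138 0.022 ] [0.6604 0.114  0.046 ]
[0.66  0.113 0.022] [0.6605 0.1132 0.046 ]
[0.59112104 0.10334553 0.18165751]
```

View pics/w17.png

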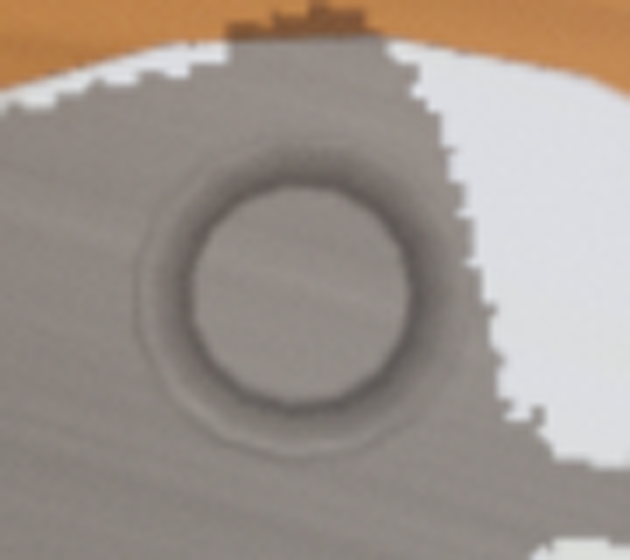

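```bash
python3 -m crank '[[2.4,0.3,0,0.003,-0.028,0,1],[2.4,0.3,0,0,0,0,1],[2.2,0.3,0,0,0,0,1],[0,0,0,0,0,0,1],[0,0,0,0,0,0,1]]'; python3 -m crank '[[0,0,-3,0,0,0,1],[0,0,0,0,0,0,1],[0,0,0,0,0,0,1]]'
```

```text
time_s: 15.07
tcp_pos: [0.6623, 0.1015, 0.1787]
eef_rot: [[0.991, 0.135, -0.003], [0.135, -0.991, -0.006], [-0.004, 0.006, -1.0]]
contact_force: [-0.2, -0.8, 0.1]
opening: 0.0233
time_s: 15.32
tcp_pos: [0.6618, 0.0966, 0.1485]
eef_rot: [[0.992, 0.129, -0.003], [0.129, -0.992, -0.008], [-0.004, 0.008, -1.0]]
contact_force: [0.8, 0.2, 1.1]
opening: 0.0236
```

```bash
python3 -m crank '[[0,1.8,0,0.008,-0.003,0,1],[0,0,0,0,0,0,1],[0,0,0,0,0,0,1]]'; python3 -m crank '[[0,0.2,-2.5,0,0,0,1],[0,0,0,0,0,0,1],[0,0,0,0,0,0,1]]'
```

```text
time_s: 15.57
tcp_pos: [0.6608, 0.1134, 0.1507]
eef_rot: [[0.992, 0.126, 0.0], [0.126, -0.992, -0.0], [0.0, 0.0, -1.0]]
contact_force: [0.6, -1.0, -0.3]
opening: 0.0235
time_s: 15.82
tcp_pos: [0.6621, 0.1172, 0.1299]
eef_rot: [[0.992, 0.128, 0.006], [0.128, -0.992, 0.002], [0.006, -0.001, -1.0]]
contact_force: [1.0, 0.1, -0.1]
opening: 0.0235
```

```bash
python3 -m crank '[[-0.1,-0.5,-2,-0.002,0.006,0,1],[0,0,0,0,0,0,1],[0,0,0,0,0,0,1]]'; python3 -m crank '[[0,0.1,-1.5,0,0,0,1],[0,0,0,0,0,0,1],[0,0,0,0,0,0,1]]'
```

```text
time_s: 16.07
tcp_pos: [0.6624, 0.1128, 0.114]
eef_rot: [[0.992, 0.128, 0.003], [0.128, -0.992, 0.001], [0.003, -0.0, -1.0]]
contact_force: [-1.0, 0.3, 0.8]
opening: 0.0234
time_s: 16.32
tcp_pos: [0.6644, 0.1143, 0.1036]
eef_rot: [[0.992, 0.128, 0.008], [0.128, -0.992, 0.002], [0.008, -0.001, -1.0]]
contact_force: [-0.0, -0.3, -0.0]
opening: 0.0233
```

```bash
python3 -m crank '[[-0.3,-0.1,-0.8,-0.002,0.008,0,1],[0,0,0,0,0,0,1],[0,0,0,0,0,0,1]]'; python3 snap.py wrist w18 .6602,.1132,.046;python3 snap.py scene s18 .6602,.1132,.046
python3 - <<'E'
import cv2,numpy as np
a=cv2.imread('pics/w18.png')[200:300,270:360]; b=cv2.imread('pics/s18.png')[230:290,384:438]
cv2.imwrite('pics/c18.png',np.clip(1.4*np.hstack([cv2.resize(a,(396,440),interpolation=2),cv2.resize(b,(396,440),interpolation=2)]),0,255).astype(np.uint8))
E
```

```text
time_s: 16.57
tcp_pos: [0.6625, 0.1137, 0.0983]
eef_rot: [[0.992, 0.128, 0.003], [0.128, -0.992, 0.0], [0.003, -0.0, -1.0]]
contact_force: [-0.6, 0.2, 0.8]
opening: 0.0234
.6602,.1132,.046 [316.  261.1]
[0.6622 0.1136 0.0981] [0.31 0.22 0.6 ] 0.0235
.6602,.1132,.046 [411.8 266.2]
[0.6622 0.1136 0.098 ] [ 0.2   0.83 -0.64] 0.0235
```

View pics/c18.png

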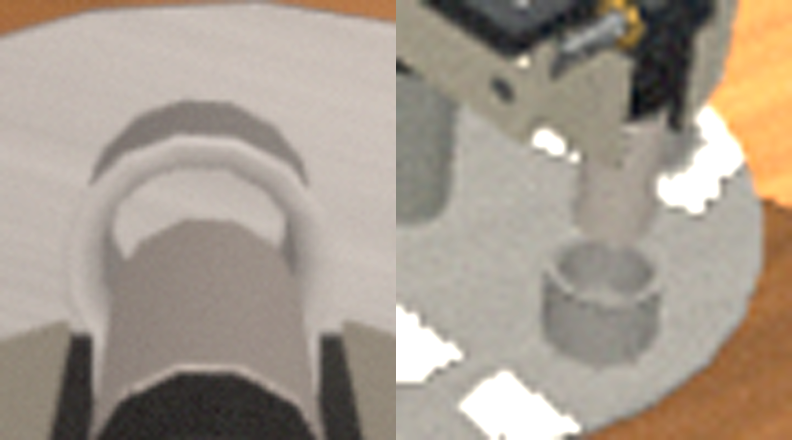

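Run:
```python
from h import *
d=cam('wrist'); s=ctrl.sense(); p=np.array(s['tcp_pos']);R=np.array(s['eef_rot'])
def tf(q): return (R.T@(q-p)).round(4)
for hb in (.033,.035,.037): print('potfront',hb,tf(onplane(d,317,250,p[2]-hb)))
print('cup inner',tf(onplane(d,315.5,238,.046)),'outer',tf(onplane(d,315.5,231,.046)))
print('cup prior',tf(np.array([.6602,.1132,.046])))
d=cam('scene'); b=p+R@np.array([-.0015,0,.035]); print('base proj',proj(d,b),'rim',proj(d,[.6602,.1132,.046]))
cv2.imwrite('pics/s19.png',cv2.resize(d['frame'][235:285,385:445],None,fx=12,fy=12,interpolation=2))
```

```text
potfront 0.033 [0.0108 0.0008 0.033 ]
potfront 0.035 [0.0101 0.0008 0.035 ]
potfront 0.037 [0.0095 0.0008 0.037 ]
cup inner [ 0.0121 -0.0001  0.052 ] outer [ 0.0163 -0.0001  0.052 ]
cup prior [-0.0021  0.0001  0.0519]
base proj [412.75714827 260.59583869] rim [411.75344432 266.21583029]
```

View pics/s19.png

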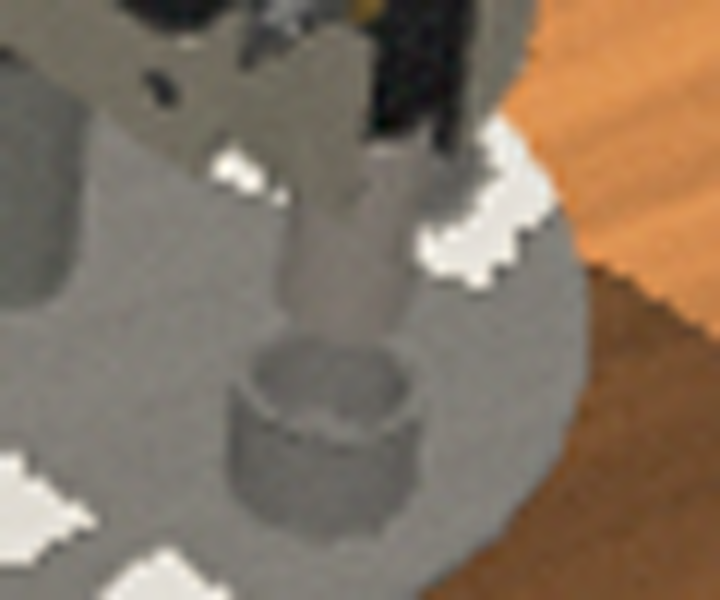

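```bash
python3 -m crank '[[-0.25,-0.05,-0.6,0,0.003,0,1],[0,0,0,0,0,0,1],[0,0,0,0,0,0,1]]'; python3 snap.py wrist w20 ;python3 snap.py scene s20
python3 - <<'E'
import cv2,numpy as np
a=cv2.imread('pics/w20.png')[200:300,270:360]; b=cv2.imread('pics/s20.png')[230:290,384:438]
cv2.imwrite('pics/c20.png',np.clip(1.4*np.hstack([cv2.resize(a,(396,440),interpolation=2),cv2.resize(b,(396,440),interpolation=2)]),0,255).astype(np.uint8))
E
```

```text
time_s: 17.02
tcp_pos: [0.6596, 0.113, 0.0915]
eef_rot: [[0.992, 0.128, -0.001], [0.128, -0.992, 0.0], [-0.001, -0.0, -1.0]]
contact_force: [0.0, -0.2, -0.1]
opening: 0.0234
[0.6593 0.1129 0.0913] [ 0.31 -0.41 -0.21] 0.0237
[0.6594 0.113  0.0914] [ 0.02  0.5  -0.67] 0.0234
```

View pics/c20.png

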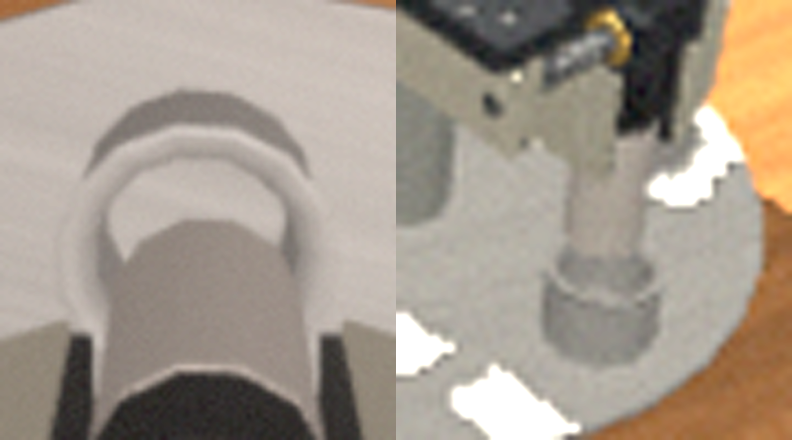

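```bash
python3 -m crank '[[0,0.08,-0.6,0,0,0,1],[0,0,0,0,0,0,1]]'; python3 -m crank '[[0,0,-0.5,0,0,0,1],[0,0,0,0,0,0,1]]'; python3 -m crank '[[0,0,-0.5,0,0,0,1],[0,0,0,0,0,0,1]]'; python3 snap.py wrist w21 ;python3 snap.py scene s21
python3 - <<'E'
import cv2,numpy as np
a=cv2.imread('pics/w21.png')[200:300,270:360]; b=cv2.imread('pics/s21.png')[230:290,384:438]
cv2.imwrite('pics/c21.png',np.clip(1.4*np.hstack([cv2.resize(a,(396,440),interpolation=2),cv2.resize(b,(396,440),interpolation=2)]),0,255).astype(np.uint8))
E
```

```text
time_s: 17.28
tcp_pos: [0.6595, 0.1139, 0.0851]
eef_rot: [[0.992, 0.127, -0.001], [0.127, -0.992, 0.0], [-0.001, -0.0, -1.0]]
contact_force: [-0.2, -0.0, 0.0]
opening: 0.0234
time_s: 17.45
tcp_pos: [0.6595, 0.114, 0.0793]
eef_rot: [[0.992, 0.128, -0.001], [0.128, -0.992, 0.0], [-0.001, -0.0, -1.0]]
contact_force: [-0.6, -0.9, -0.9]
opening: 0.0237
time_s: 17.62
tcp_pos: [0.66, 0.1141, 0.0738]
eef_rot: [[0.992, 0.128, -0.0], [0.128, -0.992, 0.0], [-0.0, -0.0, -1.0]]
contact_force: [-0.6, 0.7, -0.6]
opening: 0.0232
[0.6601 0.1141 0.0743] [ 0.33  0.64 -0.88] 0.0236
[0.6601 0.1141 0.0746] [ 0.6  -0.41 -0.24] 0.0236
```

View pics/c21.png

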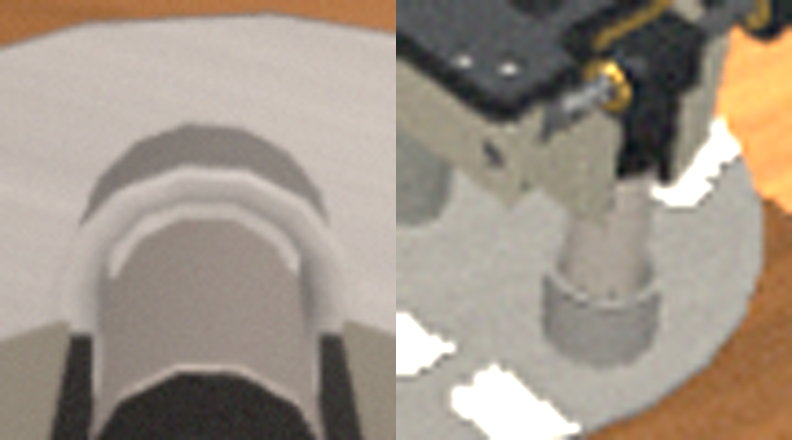

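The narrow pot's base is in the mouth and concentric in both views. Continuing to the floor (TCP ≈ 0.057).

```bash
python3 -m crank '[[0,0,-0.6,0,0,0,1],[0,0,0,0,0,0,1]]'; python3 -m crank '[[0,0,-0.6,0,0,0,1],[0,0,0,0,0,0,1]]'; python3 -m crank '[[0,0,-0.4,0,0,0,1],[0,0,0,0,0,0,1]]';python3 -m crank '[[0,0,-0.3,0,0,0,1],[0,0,0,0,0,0,1]]'
```

```text
time_s: 17.88
tcp_pos: [0.6602, 0.1141, 0.0685]
eef_rot: [[0.992, 0.128, 0.0], [0.128, -0.992, 0.001], [0.001, -0.001, -1.0]]
contact_force: [0.4, 0.7, -0.6]
opening: 0.024
time_s: 18.05
tcp_pos: [0.6602, 0.1141, 0.0619]
eef_rot: [[0.992, 0.127, 0.001], [0.127, -0.992, 0.001], [0.001, -0.0, -1.0]]
contact_force: [0.1, -0.4, -0.6]
opening: 0.0234
time_s: 18.22
tcp_pos: [0.6602, 0.1141, 0.0573]
eef_rot: [[0.992, 0.127, 0.001], [0.127, -0.992, 0.001], [0.001, -0.001, -1.0]]
contact_force: [-0.2, 0.1, -0.8]
opening: 0.0235
time_s: 18.38
tcp_pos: [0.6621, 0.1146, 0.0568]
eef_rot: [[0.992, 0.127, 0.005], [0.127, -0.992, 0.002], [0.005, -0.001, -1.0]]
contact_force: [0.4, 0.3, -1.3]
opening: 0.0233
```

It stopped at 0.057 as predicted, so it is on the floor. Release and rise.

```bash
python3 -m crank '[[-0.15,0,0,0,0.004,0,0.6],[0,0,0,0,0,0,0.5],[0,0,0,0,0,0,0.4],[0,0,0,0,0,0,0.4]]'; python3 -m crank '[[0,0,1,0,0,0,0.4],[0,0,3,0,0,0,0.4],[0,0,3,0,0,0,0.4],[0,0,3,0,0,0,0.4],[0,0,3,0,0,0,0.4],[0,0,0,0,0,0,0.4]]'; python3 snap.py wrist w22 .582,.1003,.126; python3 snap.py scene s22
python3 - <<'E'
import cv2,numpy as np
b=cv2.imread('pics/s22.png')[200:290,325:440]
cv2.imwrite('pics/c22.png',cv2.resize(b,None,fx=6,fy=6,interpolation=2))
E
```

```text
time_s: 18.72
tcp_pos: [0.6604, 0.1147, 0.0569]
eef_rot: [[0.992, 0.127, 0.0], [0.127, -0.992, 0.002], [0.001, -0.002, -1.0]]
contact_force: [-0.3, 1.3, -0.1]
opening: 0.0455
time_s: 19.22
tcp_pos: [0.6567, 0.114, 0.1921]
eef_rot: [[0.992, 0.128, -0.007], [0.128, -0.992, 0.0], [-0.007, -0.001, -1.0]]
contact_force: [1.3, 0.5, 1.1]
opening: 0.0548
.582,.1003,.126 [321.5 350.6]
[0.6559 0.1137 0.1897] [-0.46 -0.6  -0.1 ] 0.0553
[0.6547 0.1133 0.1871] [-0.91  0.74 -1.34] 0.0549
```

View pics/c22.png

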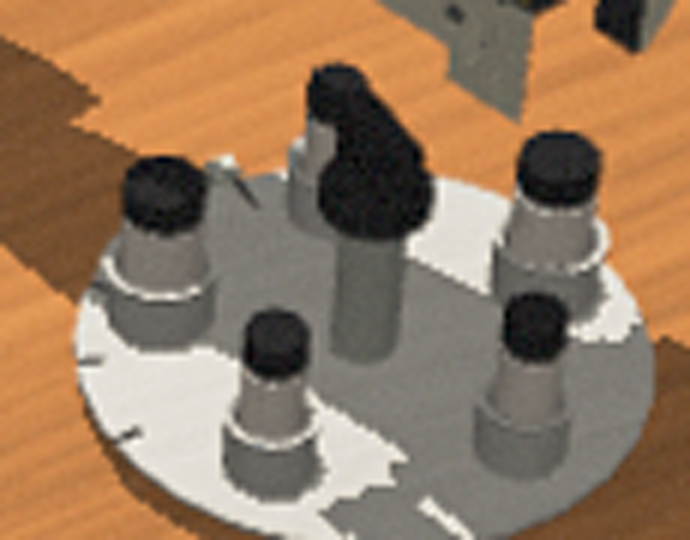

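View pics/w22.png

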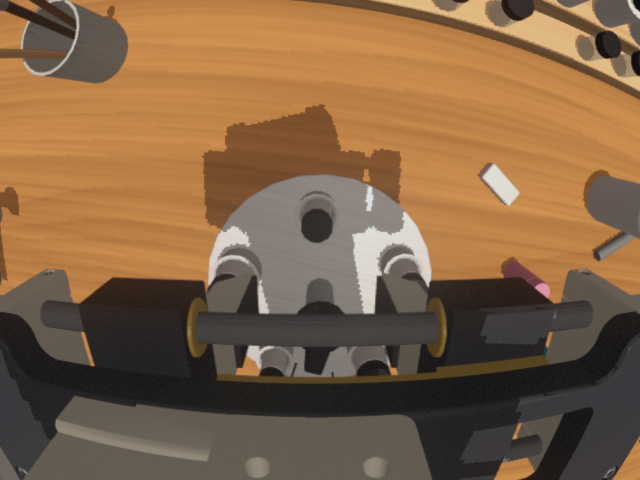

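Both new pots stand as deep and upright as the fixed ones, and the pointer is at the long tick. I back off to view the knob.

```bash
python3 -m crank '[[-2,0,1,0,0,-0.06,0.4],[-3.5,0,0,0,0,-0.06,0.4],[-3.5,0,0,0,0,-0.06,0.4],[-3.5,0,0,0,0,-0.06,0.4],[-1.5,0,0,0,0,0,0.4],[0,0,0,0,0,0,0.4],[0,0,0,0,0,0,0.4]]'; python3 snap.py wrist w23 .582,.1003,.126; python3 -c "
from h import *
print(np.round(ctrl.sense()['q'],3))"
```

```text
time_s: 19.9
tcp_pos: [0.5037, 0.1104, 0.1892]
eef_rot: [[0.992, -0.124, -0.025], [-0.124, -0.992, -0.002], [-0.025, 0.005, -1.0]]
contact_force: [0.8, 0.6, 0.5]
opening: 0.0552
.582,.1003,.126 [315.3 120.4]
[0.504  0.1104 0.1891] [-1.49  0.07 -0.9 ] 0.0552
[-0.185  0.321 -0.166  1.854  0.054  0.997 -2.068]
```

View pics/w23.png

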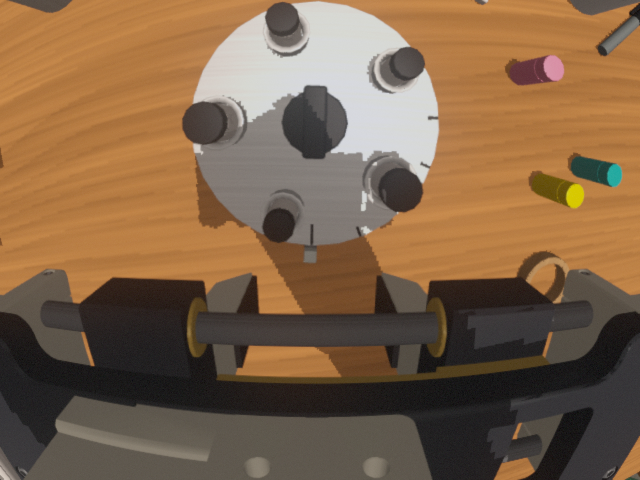

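The bar is upright in the picture, centred at (316,121), so it lies along tool x at −7°. J7 is at −2.07, and a further −72° would pass its range. So I turn the gripper half a turn (+180°) first.

```bash
python3 -m crank '[[0,0,1,0,-0.02,0.12,0.4],[0,0,0,0,0,0.12,0.4],[0,0,0,0,0,0.12,0.4],[0,0,0,0,0,0.12,0.4],[0,0,0,0,0,0.12,0.4],[0,0,0,0,0,0.12,0.4],[0,0,0,0,0,0.12,0.4],[0,0,0,0,0,0.12,0.4],[0,0,0,0,0,0.12,0.4],[0,0,0,0,0,0.12,0.4],[0,0,0,0,0,0.12,0.4],[0,0,0,0,0,0.12,0.4]]'; python3 -c "
from h import *
print(np.round(ctrl.sense()['q'],3))"
```

```text
time_s: 20.95
tcp_pos: [0.5197, 0.1095, 0.1936]
eef_rot: [[0.201, 0.98, 0.0], [0.98, -0.201, -0.003], [-0.003, 0.001, -1.0]]
contact_force: [-0.5, 0.5, -0.5]
opening: 0.0551
[ 0.041  0.358 -0.458  1.816  0.187  1.011 -0.694]
```

```bash
python3 -m crank '[[0.5,0,0,0,0,0.12,0.4],[0.5,0,0,0,0,0.12,0.4],[0.5,0,0,0,0,0.12,0.4],[0.5,0,0,0,0,0.12,0.4],[0.5,0,0,0,0,0.12,0.4],[0.5,0,0,0,0,0.12,0.4],[0.5,0,0,0,0,0.12,0.4],[0.5,0,0,0,0,0.12,0.4],[0.5,0,0,0,0,0.12,0.4],[0.5,0,0,0,0,0.12,0.4],[0,0,0,0,0,0.12,0.4],[0,0,0,0,0,0.12,0.4]]'; python3 -c "
from h import *
s=ctrl.sense();R=np.array(s['eef_rot']);print(np.round(s['q'],3),np.degrees(np.arctan2(R[1,0],R[0,0])))"
```

```text
time_s: 21.95
tcp_pos: [0.5887, 0.1056, 0.1856]
eef_rot: [[-0.962, 0.271, -0.006], [0.271, 0.963, 0.006], [0.008, 0.004, -1.0]]
contact_force: [0.4, 1.0, -0.3]
opening: 0.0551
[ 0.254  0.549 -0.771  1.643  0.406  1.123  0.673] 164.2654769100297
```

```bash
python3 -m crank '[[-0.7,-0.5,0,-0.006,-0.006,0.08,0.4],[0,0,0,0,0,0.05,0.4],[0,0,0,0,0,0,0.4],[0,0,0,0,0,0,0.4]]'; python3 snap.py wrist w24 .582,.1003,.126 .582,.1003,.098; python3 -c "
from h import *
s=ctrl.sense();R=np.array(s['eef_rot']);print(np.round(s['q'],3),np.degrees(np.arctan2(R[1,0],R[0,0])))"
```

```text
time_s: 22.28
tcp_pos: [0.5867, 0.0985, 0.1821]
eef_rot: [[-0.991, 0.137, -0.004], [0.137, 0.991, 0.005], [0.004, 0.004, -1.0]]
contact_force: [-0.8, 0.1, 0.1]
opening: 0.0549
.582,.1003,.126 [318.8 249.4]
.582,.1003,.098 [318.4 237. ]
[0.5868 0.0983 0.182 ] [-0.83  0.74  0.53] 0.0554
[ 0.286  0.556 -0.803  1.656  0.429  1.118  0.799] 172.1059808346892
```

View pics/w24.png

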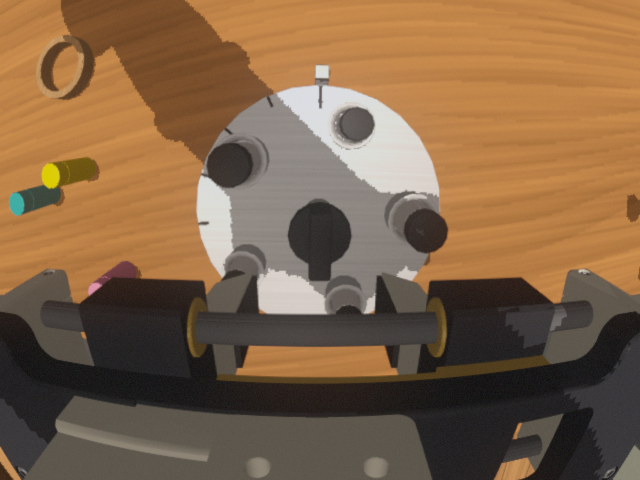

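```bash
python3 -m crank '[[-0.5,0.2,-2,-0.005,-0.004,0.01,0.4],[0,0,-1,0,0,0,0.4],[0,0,0,0,0,0,0.4],[0,0,0,0,0,0,0.4]]'
```

```text
time_s: 22.67
tcp_pos: [0.584, 0.1003, 0.1509]
eef_rot: [[-0.991, 0.135, 0.001], [0.135, 0.991, 0.001], [-0.001, 0.001, -1.0]]
contact_force: [-0.2, 0.7, 0.1]
opening: 0.0551
```

```bash
python3 -m crank '[[-0.2,0,-2,0,0,0.01,0.4],[0,0,-1.5,0,0,0,0.4],[0,0,0,0,0,0,0.4],[0,0,0,0,0,0,0.4]]'
```

```text
time_s: 23.0
tcp_pos: [0.5846, 0.1008, 0.1179]
eef_rot: [[-0.992, 0.128, 0.005], [0.128, 0.992, 0.002], [-0.004, 0.003, -1.0]]
contact_force: [-0.2, 0.1, 0.4]
opening: 0.0549
```

```bash
python3 -m crank '[[-0.3,0,-1.2,-0.002,0.005,0,0.4],[0,0,-1,0,0,0,0.4],[0,0,0,0,0,0,0.4],[0,0,0,0,0,0,0.4]]'; python3 -c "
from h import *
s=ctrl.sense();R=np.array(s['eef_rot']);print(np.round(s['q'],3),np.degrees(np.arctan2(R[1,0],R[0,0])))"; python3 snap.py wrist w25
```

```text
time_s: 23.33
tcp_pos: [0.5831, 0.1012, 0.0967]
eef_rot: [[-0.992, 0.129, 0.003], [0.129, 0.992, 0.001], [-0.002, 0.001, -1.0]]
contact_force: [0.2, 0.4, 0.5]
opening: 0.0547
[ 0.242  0.637 -0.75   1.758  0.521  0.954  0.721] 172.55955395004392
[0.583  0.1011 0.0966] [-0.58 -1.25  0.51] 0.055
```

View pics/w25.png

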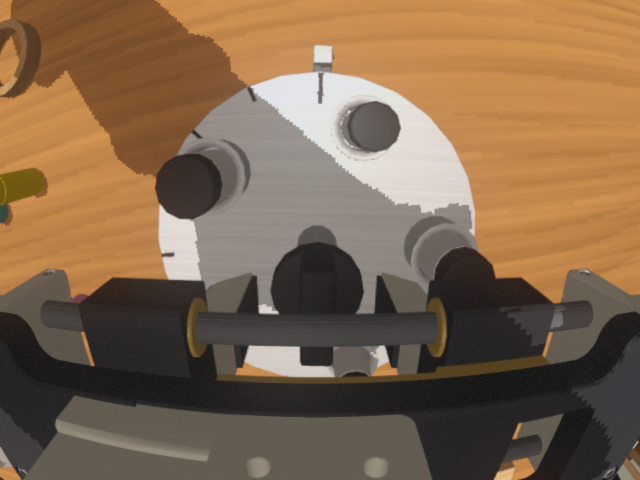

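The knob bar is centred between the fingers at (318,~310), and the pointer (322,55) is at the long tick (320,88). Closing on the knob.

```bash
python3 -m crank '[[0,0,0,0,0,0,1],[0,0,0,0,0,0,1],[0,0,0,0,0,0,1],[0,0,0,0,0,0,1],[0,0,0,0,0,0,1],[0,0,0,0,0,0,1],[0,0,0,0,0,0,1],[0,0,0,0,0,0,1],[0,0,0,0,0,0,1],[0,0,0,0,0,0,1],[0,0,0,0,0,0,1]]' 25
cat > st.py <<'E'
from h import *
s=ctrl.sense();R=np.array(s['eef_rot']);y=np.degrees(np.arctan2(R[1,0],R[0,0]))
print('t',round(s['time_s'],2),'q',np.round(s['q'],2),'yaw',round(y,2),'turned',round((172.9-y)%360,1),'tcp',np.round(s['tcp_pos'],4),'open',round(s['opening'],4),'F',np.round(s['contact_force'],1),'Tq',np.round(s['wrist_torque'],2))
E
python3 st.py
```

```text
time_s: 24.3
tcp_pos: [0.5844, 0.1012, 0.0995]
eef_rot: [[-0.991, 0.131, 0.006], [0.131, 0.991, 0.0], [-0.006, 0.001, -1.0]]
contact_force: [0.1, -0.2, 2.0]
opening: 0.0136
t 24.3 q [ 0.24  0.63 -0.75  1.75  0.52  0.96  0.72] yaw 172.49 turned 0.4 tcp [0.5844 0.1012 0.0995] open 0.0136 F [ 0.1 -0.2  2. ] Tq [-0.02 -0.1  -0.16]
```

```bash
python3 -m crank '[[0,0,0,0,0,-0.08,1],[0,0,0,0,0,-0.08,1],[0,0,0,0,0,-0.08,1],[0,0,0,0,0,-0.08,1],[0,0,0,0,0,0,1]]'; python3 st.py
```

```text
time_s: 24.72
tcp_pos: [0.5842, 0.1004, 0.0995]
eef_rot: [[-0.894, 0.448, 0.005], [0.448, 0.894, -0.002], [-0.006, 0.0, -1.0]]
contact_force: [0.1, -0.2, -0.8]
opening: 0.0137
t 24.72 q [ 0.19  0.61 -0.67  1.76  0.46  0.93  0.44] yaw 153.39 turned 19.5 tcp [0.5842 0.1004 0.0995] open 0.0137 F [ 0.1 -0.2 -0.8] Tq [ 0.1  -0.25  0.11]
```

```bash
python3 -m crank '[[0,0,0,0,0,-0.08,1],[0,0,0,0,0,-0.08,1],[0,0,0,0,0,-0.08,1],[0,0,0,0,0,-0.08,1],[0,0,0,0,0,-0.08,1],[0,0,0,0,0,-0.08,1],[0,0,0,0,0,0,1]]'; python3 st.py; python3 snap.py wrist w26
```

```text
time_s: 25.3
tcp_pos: [0.5834, 0.0995, 0.0995]
eef_rot: [[-0.585, 0.811, 0.002], [0.811, 0.585, -0.006], [-0.006, -0.002, -1.0]]
contact_force: [0.0, -1.9, -0.3]
opening: 0.014
t 25.3 q [ 0.11  0.58 -0.55  1.76  0.38  0.91  0.03] yaw 125.83 turned 47.1 tcp [0.5834 0.0995 0.0995] open 0.014 F [ 0.  -1.9 -0.3] Tq [ 0.08 -0.33  0.14]
[0.5834 0.0995 0.0995] [-1.02 -0.83  1.16] 0.0138
```

View pics/w26.png

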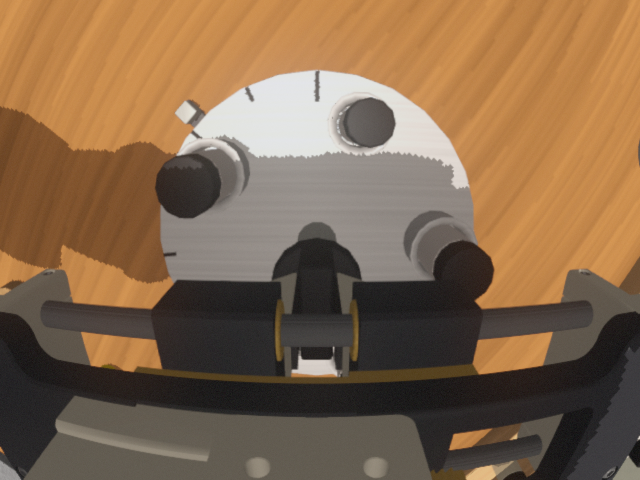

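The second short tick (195,133) is at the pointer (189,111), which is the second click. One more click, 24.9°.

```bash
python3 -m crank '[[0,0,0,0,0,-0.08,1],[0,0,0,0,0,-0.08,1],[0,0,0,0,0,-0.08,1],[0,0,0,0,0,-0.08,1],[0,0,0,0,0,-0.08,1],[0,0,0,0,0,0,1]]'; python3 st.py
```

```text
time_s: 25.85
tcp_pos: [0.5825, 0.0991, 0.0995]
eef_rot: [[-0.24, 0.971, -0.003], [0.971, 0.24, -0.007], [-0.007, -0.004, -1.0]]
contact_force: [-1.8, -0.9, 1.5]
opening: 0.0141
t 25.85 q [ 0.05  0.56 -0.45  1.77  0.31  0.89 -0.3 ] yaw 103.9 turned 69.0 tcp [0.5825 0.0991 0.0995] open 0.0141 F [-1.8 -0.9  1.5] Tq [-0.03 -0.39  0.15]
```

```bash
python3 -m crank '[[0,0,0,0,0,-0.05,1],[0,0,0,0,0,0,1],[0,0,0,0,0,0,1],[0,0,0,0,0,0,1]]'; python3 st.py; python3 snap.py wrist w27; python3 snap.py scene s27; python3 snap.py top t27
python3 - <<'E'
import cv2,numpy as np
b=cv2.imread('pics/s27.png')[200:290,325:440]
cv2.imwrite('pics/c27.png',cv2.resize(b,None,fx=6,fy=6,interpolation=2))
E
python3 st.py
```

```text
time_s: 26.18
tcp_pos: [0.5825, 0.099, 0.0995]
eef_rot: [[-0.211, 0.977, -0.003], [0.977, 0.211, -0.008], [-0.007, -0.005, -1.0]]
contact_force: [-0.3, -1.0, 3.1]
opening: 0.0138
t 26.18 q [ 0.04  0.56 -0.44  1.77  0.3   0.89 -0.32] yaw 102.19 turned 70.7 tcp [0.5825 0.099  0.0995] open 0.0138 F [-0.3 -1.   3.1] Tq [ 0.05 -0.21 -0.02]
[0.5824 0.0991 0.0994] [-1.32 -0.39  2.03] 0.0141
[0.5824 0.099  0.0995] [-0.53 -1.09  2.12] 0.014
[0.5824 0.0991 0.0995] [-1.59 -0.74  1.87] 0.0136
t 26.33 q [ 0.04  0.56 -0.44  1.77  0.3   0.89 -0.32] yaw 102.05 turned 70.9 tcp [0.5824 0.0991 0.0995] open 0.0136 F [-1.6 -0.7  1.9] Tq [-0.04 -0.19 -0.08]
```

View pics/w27.png

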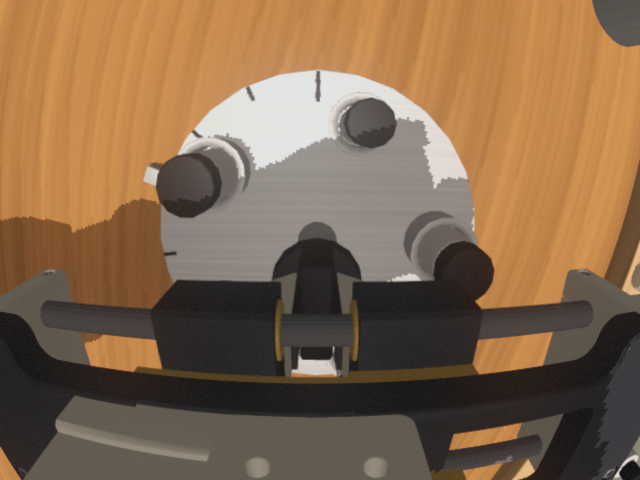

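View pics/c27.png

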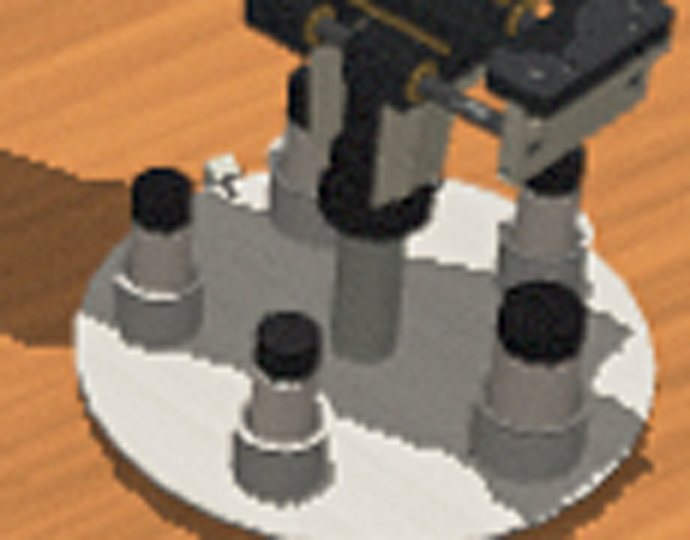

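View pics/t27.png

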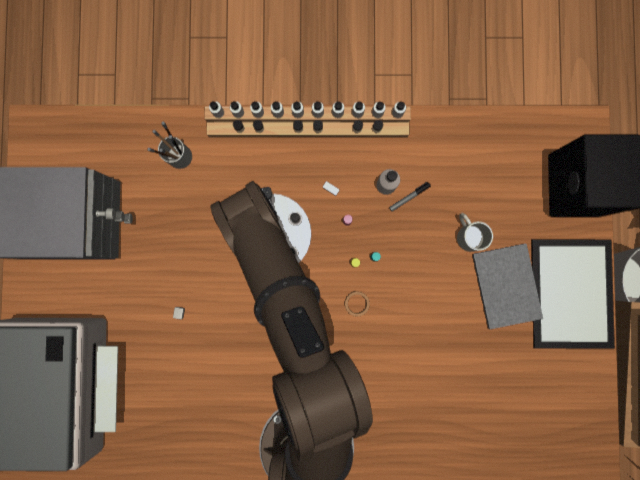

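The tool has turned 70.9° (1.237 rad). The home tick keeps its place in the wrist view, so the grip has not slipped, and bystanders and pots are in place. Short steady hold, then hand in.

```bash
python3 -m crank '[[0,0,0,0,0,0,1],[0,0,0,0,0,0,1],[0,0,0,0,0,0,1],[0,0,0,0,0,0,1]]'; python3 st.py
python3 - <<'E'
from h import *
print(np.abs(ctrl.sense()['qd']).max()); print(ctrl.finish_job())
E
```

```text
time_s: 26.67
tcp_pos: [0.5824, 0.099, 0.0995]
eef_rot: [[-0.211, 0.977, -0.003], [0.977, 0.211, -0.007], [-0.007, -0.005, -1.0]]
contact_force: [-1.2, -1.0, 1.9]
opening: 0.0139
t 26.67 q [ 0.04  0.56 -0.44  1.77  0.3   0.89 -0.32] yaw 102.19 turned 70.7 tcp [0.5824 0.099  0.0995] open 0.0139 F [-1.2 -1.   1.9] Tq [-0.03 -0.23 -0.02]
0.0035507119447511356
the job is handed in; nothing more can be done
None
```

Both pots are seated in their cups. I then turned the knob clockwise to the third click and handed the job in at 26.7 s, still gripping it.

- **Pots:** In the last scene picture both pots stand as deep and upright as the fixed ones. Lowering stopped at the expected floor height. The long tick was at the pointer when I took hold of the knob.
- **Knob:** My last reading was 70.7° (1.234 rad) of turn since home, against 1.257 for the third click. It was steady, with the jaws closed on 13.9 mm at a 25 N setting. In the final wrist view the third tick is hidden behind a pot. So the angle rests on the tool's rotation, the second tick seen at the pointer at the second click, and the home tick keeping its place in the wrist view.
- **Bystanders:** The tape, eraser, marker, sharpener, bottle and mug look unmoved in the final top picture.
- **What went off plan:**
  - The wide pot slid about 12 mm down in the grip on lifting because the fingers had not fully closed. I allowed for that when placing it.
  - The wrist and scene cameras disagreed by 1–2 mm on alignment over the narrow cup, and I split the difference. The pot went in without any noticeable contact force.

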